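Charge the wax pan from nested trays

ROBOT

A 6-joint arm with a two-finger parallel gripper is mounted at the origin on a cart in front of the work surface, level with it; the furniture and walls round the work are solid. World frame = base frame: x ahead of the robot, y to its left, z up, the work surface at z = 0. Lengths are in mm, angles in rad, forces in N, time in s.
With the tool pointing down it reaches from about 250 to 775 mm from the base axis. Payload 4 kg.
Tool frame: the origin (TCP) lies at the very end of the fingers, on their centre line; the grasp point (between the pads) lies 19 mm behind it; z points along the fingers, y is the direction in which the jaws open and shut (so a half turn about z gives the same grasp; the last joint's range is limited). The gripper opens to 94 mm and grips with 3 to 60 N. Pads are 16 mm wide; open, the fingers measure 119 mm over their backs; the gripper's body (75 mm by 177 mm) begins 78 mm behind the grasp point.
Start: joints at [1.194, 0.087, 1.371, -0, 1.684, -0.103], TCP at [148.725, 529.529, 205.506] pointing down, gripper open.
Joint ranges: [-3.1, 3.1], [-0.76, 2.03], [0.27, 2.55], [-1.08, 4.22], [0.17, 2.65], [-2.57, 2.57]. Speed limits (rad/s): [2.79, 2.79, 3.14, 3.14, 3.14, 3.14].

INTERFACE

Orientations are given as [roll, pitch, yaw] about the fixed x, y, z axes, in that order (R = Rz(yaw) Ry(pitch) Rx(roll)).
In Python, from cell import sense, optics, ctrl gives the robot as it stands.
- The arm moves only by the tool play_rows, never from a script. Its argument "targets" is text: rows parted by semicolons, each of 4 numbers parted by spaces: the shift along the tool's x, y, z in m, then the turn about the tool's z in rad. In form: tx ty tz yaw; .... A call has 1 to 10 rows; each row is the pose to reach, as a shift and turn from the pose measured when the call began, along the tool's axes at that moment; what a row does not reach only later rows make up. A row lasts 1/12 s, in which the tool goes at most 41.7 mm and 7.16 degrees, less where a joint would pass 70% of its speed; a pose out of reach is approached as far as the arm can. A call with a gripper value outside its range is refused whole. "jaw" is the opening, from 0 (shut) to 1 (fully open), set as the call begins (left out, the last holds). The fingers move at their own pace and stop on an object; the grip force is fixed at half the most. Time passes only in rows, so rows that repeat a pose let the fingers close. It gives the time, the measured TCP pose, the force and the opening at its end, in the units of the state.
- sense(): the state, without advancing time (a new reading comes with each control period).
- optics.get_image(name): name is "scene" or "top" or "wrist"; returns a dict with "frame" (480x640x3 uint8, red, green, blue), "depth" (480x640 float32, mm along the optical axis (not along the pixel's ray), 0 where there is no reading), "fov_y" (degrees; the focal length in pixels is half the picture's height over the tangent of half this angle, whatever the lens; pixels are square), "cx", "cy" (the principal point, pixels), "R" (3x3) and "t" (3): a world point X has camera coordinates R X + t. Camera axes: x right, y down, z forward; pixel columns grow to the right and rows downward; lengths in mm; the calibration is good to about 2 mm. A picture is of the moment at which its call begins.
- ctrl.close_job(): hands the job in, once; it reports no verdict.
The state is a dict: "time_s": time; "q": joint angles; "joint_velocities": joint speeds; "joint_efforts": joint torques, N m; "eef_pos": TCP position; "ee_rot": TCP orientation; "wrist_force": force on the tool from outside, world axes, zero at the start; "torque": the same for the moment, N m; "finger_gap": opening from 0.0 (shut) to 1.0 (fully open).
Only numpy, scipy, OpenCV 4.12 (cv2) and the standard library are available. Lean on these libraries where they do the work, as an engineer would, in place of code of your own. Each camera call takes 0.05 s, during which the arm holds its last target. There are 200 camera calls.

TASK

Charge the melting pan with all the wax weighed out in the nested stack of scoop trays: lay the pan's lid flat on the bench, then lift off only the top tray each time, never pulling the next one up with it, tip its lumps out over its open mouth into the pan, and nest the emptied tray squarely, the same way round, into the empty tray on the other side of the pan. An empty tray that covers the stack goes straight across, and any lump that lands outside goes into the pan too. When the whole stack is nested there, put the lid back so that it sits down flat on the pan, with everything standing flat and the glass and the rubber block left where they were.

Things in the scene. Friction and masses are not known exactly. Their poses are not given: they have to be found in the camera images.
- tray_d: Bottom one of the nested stack (d, c, b, a from the bench up; b, c and d hold wax), left or right of the pan. Pressed-steel scoop tray, loose, 0.15 kg, open on top and at one end, the mouth. Origin: middle of the underside; x points from mouth to closed back, y across, z up. Mouths face the robot, turned up to 23 degrees. All five trays are alike; more on shape under tray_c, tray_b and mouth_d.
- tray_c: Second tray from the bottom, nested in tray_d, underside at 24 mm. Grip: every tray's rim is an upright band, 28 to 40 mm above its underside and 3 mm thick, 66 mm wide over the outside (y = -33 to +33 mm), from x = -65 to +70 mm; grip across y near x = 0. Walls below it lean inward. The rim of the tray underneath, of the same outline, begins 24 mm below the top of this one.
- tray_b: Third tray from the bottom, nested in tray_c, underside at 48 mm. Nesting: a tray goes straight down into another, same way round, with about 2 mm of play, and sits exactly over it 24 mm higher: lugs at its four corners, 16 mm up, rest on the lower rim. Ears 7 mm tall stand on each rim at the mouth end (x = -63 mm, y = 31 and -31 mm), so lower it from above.
- tray_a: Fourth tray, nested in tray_b, underside at 72 mm, rim top at 112 mm. It is empty and covers the filled ones; in some starts it is absent, and tray_b is then the top one.
- tray_e: The same kind of tray, already empty, alone on the bench on the other side of the pan, mouth towards the robot (turned up to 23 degrees): the start of the pile of empties. Emptied trays nest into it, one upon another, 24 mm apart.
- mouth_d (a point): Middle of the floor's end at the open mouth of tray_d (x = -74 mm, 2.5 mm above the underside). The floor is flat, 44 mm wide inside, without a lip at the mouth, and runs back to x = +59 mm. Wax starts to slide when the floor is tipped mouth down by 18 to 26 degrees; 50 degrees empties the tray quickly.
- mouth_a (a point): Middle of the floor's end at the open mouth of tray_a (x = -74 mm, 2.5 mm above the underside).
- mouth_b (a point): Middle of the floor's end at the open mouth of tray_b (x = -74 mm, 2.5 mm above the underside).
- mouth_c (a point): Middle of the floor's end at the open mouth of tray_c (x = -74 mm, 2.5 mm above the underside).
- mouth_e (a point): Middle of the floor's end at the open mouth of tray_e (x = -74 mm, 2.5 mm above the underside).
- melting_pan: Round aluminium melting pan, loose, 0.7 to 1.2 kg, 166 mm across the rim, 65 mm high, about 150 mm across inside (160 mm at the rim), inner floor 4 mm up, between the stack and the empty tray; two loop handles at +y and -y, 52 mm up, reach 103 mm from its middle. Origin: middle of its underside, z up.
- pan_lid: Lid that starts on the pan, loose, 0.16 kg: aluminium disc 170 mm across whose middle, 148 mm across, is set 8 mm lower and drops inside the rim (about 4 mm of play). Origin: middle of its underside; on the pan that is 57 mm above the pan's underside, laid on the bench 0. Round upright black knob in the middle, 26 mm thick, 13 to 45 mm above the origin; grip it from above.
- wax_b1: Honey-coloured lump of beeswax, rounded block 28 x 34 x 16 mm (x, y, z), 40 g; origin in the middle of its underside (28 x 34 face). Starts lying in tray_b.
- wax_b2: Honey-coloured lump of beeswax, rounded block 28 x 34 x 16 mm (x, y, z), 40 g; origin in the middle of its underside (28 x 34 face). Starts lying in tray_b. Absent in some starts.
- wax_c1: Honey-coloured lump of beeswax, rounded block 28 x 34 x 16 mm (x, y, z), 40 g; origin in the middle of its underside (28 x 34 face). Starts lying in tray_c.
- wax_c2: Honey-coloured lump of beeswax, rounded block 28 x 34 x 16 mm (x, y, z), 40 g; origin in the middle of its underside (28 x 34 face). Starts lying in tray_c. Absent in some starts.
- wax_c3: Honey-coloured lump of beeswax, rounded block 28 x 34 x 16 mm (x, y, z), 40 g; origin in the middle of its underside (28 x 34 face). Starts lying in tray_c. Absent in some starts.
- wax_d1: Honey-coloured lump of beeswax, rounded block 28 x 34 x 16 mm (x, y, z), 40 g; origin in the middle of its underside (28 x 34 face). Starts lying in tray_d.
- wax_d2: Honey-coloured lump of beeswax, rounded block 28 x 34 x 16 mm (x, y, z), 40 g; origin in the middle of its underside (28 x 34 face). Starts lying in tray_d. Absent in some starts.
- wax_d3: Honey-coloured lump of beeswax, rounded block 28 x 34 x 16 mm (x, y, z), 40 g; origin in the middle of its underside (28 x 34 face). Starts lying in tray_d. Absent in some starts.
- tea_glass: Bystander: glass mug of tea, 92 mm high, 75 mm across, at the back, on the right.
- rubber_block: Bystander: square black rubber bench block, 60 x 60 x 22 mm, lying at the back, on the left.
Things that resemble listed ones, but are neither listed nor needed, are in the scene too. What is shaped like the pan_lid but pink is not meant.

How it is judged:
By the outcome, as a careful person would: the job done as asked, in the order asked, and still so for the second after the job is handed in, with the robot touching nothing.
Of tray_a, wax_b2, wax_c2, wax_c3, wax_d2, wax_d3 only 2 to 6 are there at a start; the rules pass over those that are not, and their reading is None.
At some moment in a run one of melting_pan may be knocked a few centimetres aside while the robot is not near it.
It also fails if it takes over 210 s, if anything falls off the work surface, if the arm or the gripper's body presses on something with over 40 N, if the wrist force passes 120 N, or if a joint passes its speed limit or range.

## Working session

There is one attempt and no reset: what is moved stays moved. The work goes in short steps, Python scripts to look and compute and a tool call to move; the robot and the scene stay as the last step left them, time stands still between calls to the robot, and variables do not carry over. Pictures are saved under pics/ and viewed, about 12 in all and at most 16, crops included, and the job is handed in when it is done.

Besides the shell and the picture viewer there is one more tool, called after "Emit:" as name(argument=value, ...) on one line, values as JSON. play_rows: Moves the arm, as the interface text tells. Its arguments: {"type":"object","properties":{"targets":{"type":"string"},"jaw":{"type":"number"}},"required":["targets"]}

```bash
ls; mkdir -p pics; cat > h.py <<'E'
import numpy as np, cv2
from cell import sense, optics, ctrl
from scipy.spatial.transform import Rotation as Ro
def get(n):
    d=optics.get_image(n); d['f']=240/np.tan(np.radians(d['fov_y'])/2); np.save('/tmp/'+n+'.npy',d,allow_pickle=True); return d
def old(n): return np.load('/tmp/'+n+'.npy',allow_pickle=True).item()
def cloud(d):
    v,u=np.mgrid[0:480,0:640]; z=d['depth'].astype(float)
    c=np.stack([(u-d['cx'])*z/d['f'],(v-d['cy'])*z/d['f'],z],-1)
    w=(c-np.array(d['t']))@np.array(d['R']); w[z==0]=np.nan; return w
def proj(d,X):
    c=np.array(d['R'])@np.array(X,float)+d['t']; return c[0]/c[2]*d['f']+d['cx'],c[1]/c[2]*d['f']+d['cy']
def onplane(d,u,v,z):
    R=np.array(d['R']); o=-R.T@np.array(d['t']); r=R.T@np.array([(u-d['cx'])/d['f'],(v-d['cy'])/d['f'],1]); return o+r*(z-o[2])/r[2]
def save(d,n,crop=None,s=1):
    im=d['frame'][...,::-1]
    if crop: x0,y0,x1,y1=crop; im=im[y0:y1,x0:x1]
    cv2.imwrite('pics/'+n,cv2.resize(im,None,fx=s,fy=s,interpolation=cv2.INTER_CUBIC))
E
python3 - <<'E'
from h import *
s=sense(); print(s)
for n in ('scene','top'):
    d=get(n); save(d,n+'0.png'); print(n,d['f'],d['cx'],d['cy'],np.round(-np.array(d['R']).T@d['t']),np.round(d['R'],2).tolist())
E
```

```text
pics
{'time_s': 0.0, 'q': array([ 1.19392782e+00,  8.79367570e-02,  1.37224864e+00, -4.30568060e-05,
        1.68355275e+00, -1.03155815e-01]), 'joint_velocities': array([ 0.00023398, -0.00017821,  0.00081823,  0.00013293, -0.00093653,
        0.00021699]), 'joint_efforts': array([ 2.43498653e-04, -3.40166652e+01, -3.02431262e+01,  7.18586636e-02,
        3.26931174e-02, -1.82814288e-04]), 'eef_pos': array([148.51923727, 529.01036537, 204.31697205]), 'ee_rot': array([-3.13945416e+00, -1.78361609e-04,  2.86787497e+00]), 'wrist_force': array([1.54461523, 0.49633651, 0.22127653]), 'torque': array([-0.02405724,  0.03439311,  0.02075874]), 'finger_gap': 1.0004071049309473}
scene 500.82691415967264 311.0538970868603 237.11705371666025 [-172. -591.  877.] [[0.65, -0.76, 0.02], [-0.47, -0.43, -0.77], [0.59, 0.5, -0.63]]
top 516.3218434241276 319.7375781147389 246.86666544221524 [ 488.    0. 1419.] [[0.03, -1.0, -0.0], [-1.0, -0.03, -0.05], [0.05, 0.01, -1.0]]
```

View pics/scene0.png

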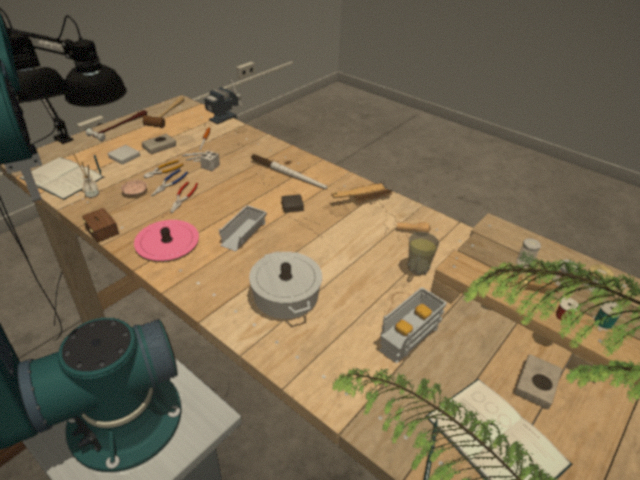

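View pics/top0.png

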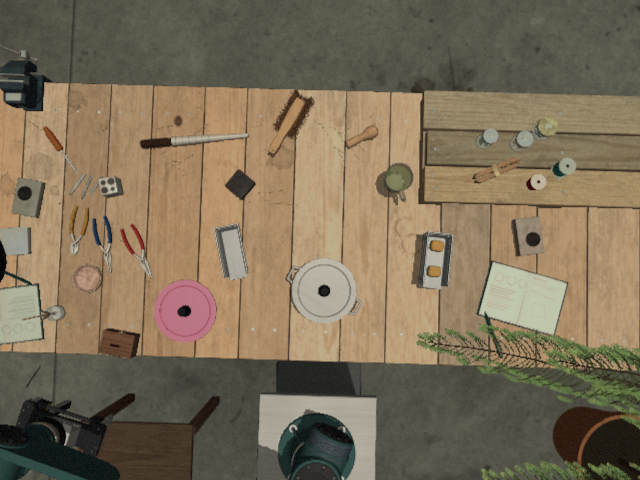

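```bash
python3 - <<'E'
from h import *
d=old('top'); w=cloud(d); sc=old('scene'); ws=cloud(sc)
def box(n,win,z0,z1,W=None):
    W=w if W is None else W
    x0,y0,x1,y1=win; p=W[y0:y1,x0:x1].reshape(-1,3); m=(p[:,2]>z0)&(p[:,2]<z1); q=p[m]
    r=cv2.minAreaRect(q[:,:2].astype(np.float32)); print(n,m.sum(),np.round(r[0],1),np.round(r[1],1),round(r[2],1),'z pct',np.round(np.percentile(q[:,2],[5,50,95,99]),1))
box('stack',(405,220,465,300),50,130); box('e',(205,215,260,290),12,60)
box('panlid',(285,255,365,325),45,75); box('knob',(285,255,365,325),80,130)
box('stackS',(370,280,455,365),50,130,ws); box('eS',(210,200,275,255),12,60,ws); box('knobS',(245,245,325,320),80,130,ws)
p=w[200:480,:]; print('bench z', [np.round(w[v,u],0).tolist() for u,v in((270,320),(380,340),(370,230),(150,300),(380,270),(275,250),(440,350),(320,350))])
for n,u,v in(('glass',398,178),('block',240,184),('pink',185,310),('wax',435,245),('wax',434,270)): print(n,np.round(w[v,u],0))
save(d,'topcrop.png',(200,200,470,340),2.9)
E
```

```text
stack 1387 [ 524.3 -295.5] [ 68.8 146.1] 85.3 z pct [50.9 65.  90.8 93.4]
e 498 [519.  272.7] [157.8 126.3] 13.5 z pct [14.4 32.1 45.7 48. ]
panlid 3317 [437.2  -5.5] [169.6 169.4] 19.4 z pct [60.7 67.3 72.6 74.2]
knob 79 [437.1  -5.6] [23.1 22.9] 2.0 z pct [ 97.8 102.1 106.5 110.9]
stackS 2152 [ 566.4 -301.3] [ 70.1 233.4] 86.5 z pct [50.7 65.3 88.8 90.7]
eS 716 [541.  182.9] [144.8 205. ] 3.9 z pct [13.8 29.1 42.2 45.9]
knobS 126 [436.5 -10.6] [25.1 23. ] 42.2 z pct [ 82.6  98.4 103.7 105.3]
bench z [[349.0, 137.0, 3.0], [303.0, -164.0, 1.0], [603.0, -129.0, 1.0], [393.0, 468.0, 1.0], [494.0, -159.0, 5.0], [540.0, 130.0, 9.0], [296.0, -305.0, 99.0], [272.0, -1.0, 4.0]]
glass [ 737. -193.   71.]
block [717. 230.  21.]
pink [372. 360.  45.]
wax [ 563. -294.   68.]
wax [ 498. -293.   65.]
```

View pics/topcrop.png

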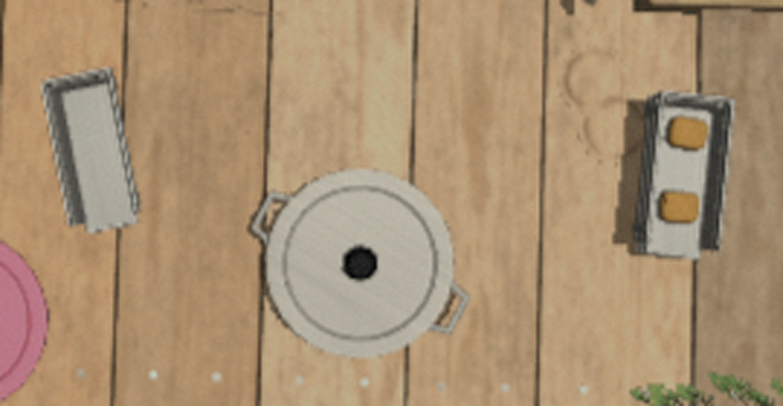

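```bash
cat >> h.py <<'E'
def rel(X,yaw=None):
    "tool-axes shift (m) and turn to bring TCP to X (mm), tool yaw (rad) if tool points down"
    s=sense(); R=Ro.from_euler('xyz',s['ee_rot']).as_matrix(); v=R.T@(np.array(X,float)-s['eef_pos'])/1000
    t=0 if yaw is None else (s['ee_rot'][2]-yaw+np.pi)%(2*np.pi)-np.pi
    print('rel',np.round(v,4),'turn',round(t,3),'| pos',np.round(s['eef_pos'],1),'rot',np.round(s['ee_rot'],3),'q',np.round(s['q'],2),'t',round(s['time_s'],1))
E
python3 - <<'E'
from h import *
rel([437,-6,150],3.02)
E
```

```text
rel [-0.4224 -0.437   0.0552] turn -0.152 | pos [148.6 529.1 204.5] rot [-3.14  -0.     2.868] q [ 1.19  0.09  1.37  0.    1.68 -0.1 ] t 0.1
```

Emit:
play_rows(targets="0 0 -0.02 0.1")

```text
time_s: 0.18
eef_pos: [147.7, 526.8, 219.4]
ee_rot: [-3.129, 0.0, 2.766]
wrist_force: [-0.0, -0.2, -0.0]
finger_gap: 0.998
```

```bash
python3 -c "
from h import *
rel([437,-6,150],3.02)"
```

```text
rel [-0.4645 -0.3887  0.0742] turn -0.254 | pos [147.7 526.8 219.4] rot [-3.129  0.     2.766] q [ 1.19  0.09  1.34 -0.    1.72 -0.  ] t 0.2
```

Emit:
play_rows(targets="-0.4645 -0.3887 0.074 -0.254;-0.4645 -0.3887 0.074 -0.254;-0.4645 -0.3887 0.074 -0.254;-0.4645 -0.3887 0.074 -0.254;-0.4645 -0.3887 0.074 -0.254;-0.4645 -0.3887 0.074 -0.254;-0.4645 -0.3887 0.074 -0.254;-0.4645 -0.3887 0.074 -0.254;-0.4645 -0.3887 0.074 -0.254;-0.4645 -0.3887 0.074 -0.254")

```text
time_s: 1.02
eef_pos: [343.9, 165.2, 173.7]
ee_rot: [-3.13, -0.003, 3.021]
wrist_force: [0.4, -0.6, -0.3]
finger_gap: 1.001
```

```bash
python3 -c "
from h import *
rel([437,-6,150],3.02)"
```

```text
rel [-0.1132 -0.1584  0.0252] turn 0.001 | pos [343.9 165.2 173.7] rot [-3.130e+00 -3.000e-03  3.021e+00] q [ 0.31 -0.28  1.77 -0.01  1.66 -1.14] t 1.0
```

Emit:
play_rows(targets="-0.113 -0.158 0.025 0;-0.113 -0.158 0.025 0;-0.113 -0.158 0.025 0;-0.113 -0.158 0.025 0;-0.113 -0.158 0.025 0;-0.113 -0.158 0.025 0;-0.113 -0.158 0.025 0;-0.113 -0.158 0.025 0")

```text
time_s: 1.68
eef_pos: [436.4, -5.0, 149.8]
ee_rot: [-3.131, -0.004, 3.02]
wrist_force: [-0.1, -0.5, -0.4]
finger_gap: 1.002
```

```bash
python3 - <<'E'
from h import *
d=get('wrist'); save(d,'wr1.png'); w=cloud(d)
q=w.reshape(-1,3); m=(q[:,2]>85)&(q[:,2]<125)&(np.hypot(q[:,0]-437,q[:,1]+6)<60); print(m.sum(),np.round(cv2.minAreaRect(q[m][:,:2].astype(np.float32)),1) if 0 else cv2.minEnclosingCircle(q[m][:,:2].astype(np.float32)),np.percentile(q[m][:,2],[5,50,95]))
k=np.median(q[m][:,:2],0); rel([k[0],k[1],75],3.02)
E
```

```text
1421 ((436.98358154296875, -6.220080375671387), 12.909533500671387) [ 91.72498661 101.93638482 103.38327375]
rel [ 0.0013 -0.0007  0.0752] turn 0.002 | pos [436.4  -4.6 150.2] rot [-3.131e+00 -3.000e-03  3.022e+00] q [-0.13 -0.15  1.71 -0.01  1.58 -1.58] t 1.7
```

View pics/wr1.png

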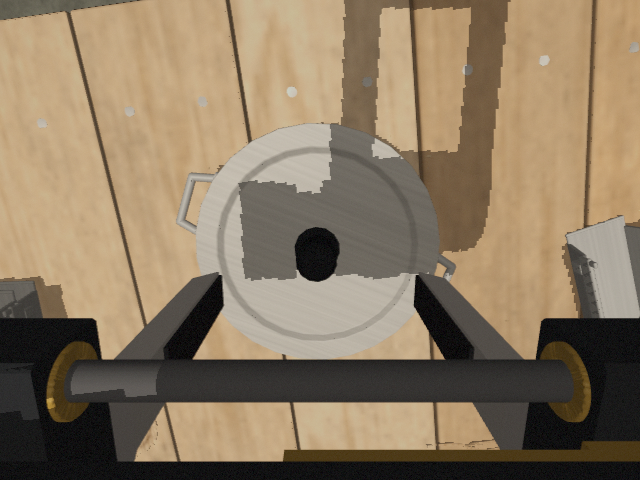

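Emit:
play_rows(targets="0.001 -0.001 0.025 0;0.001 -0.001 0.05 0;0.001 -0.001 0.07 0;0.001 -0.001 0.0755 0;0.001 -0.001 0.0755 0")

```text
time_s: 2.15
eef_pos: [433.2, -4.8, 73.2]
ee_rot: [-3.131, -0.007, 3.024]
wrist_force: [-0.5, -0.4, 0.2]
finger_gap: 0.998
```

Emit:
play_rows(targets="0 0 0 0;0 0 0 0;0 0 0 0;0 0 0 0;0 0 0 0;0 0 0 0;0 0 0 0;0 0 0 0", jaw=0)

```text
time_s: 2.82
eef_pos: [433.3, -5.0, 73.3]
ee_rot: [-3.131, -0.007, 3.024]
wrist_force: [0.5, 0.2, -0.7]
finger_gap: 0.467
```

Emit:
play_rows(targets="0 0 -0.02 0;0 0 -0.04 0;0 0 -0.06 0;0 0 -0.08 0;0 0 -0.08 0")

```text
time_s: 3.23
eef_pos: [436.5, -4.5, 157.7]
ee_rot: [-3.131, 0.001, 3.024]
wrist_force: [1.2, -0.5, 1.3]
finger_gap: 0.114
```

```bash
python3 -c "
from h import *
rel([655,20,120],3.02);rel([655,20,16],3.02)"
```

```text
rel [-0.2141  0.0504  0.0375] turn 0.004 | pos [436.5  -4.5 157.7] rot [-3.131e+00  1.000e-03  3.024e+00] q [-0.13 -0.16  1.7  -0.01  1.59 -1.58] t 3.2
rel [-0.2139  0.0516  0.1415] turn 0.004 | pos [436.5  -4.5 157.7] rot [-3.131e+00  1.000e-03  3.024e+00] q [-0.13 -0.16  1.7  -0.01  1.59 -1.58] t 3.2
```

Emit:
play_rows(targets="0 0 0 0;0 0 0 0;0 0 0 0;0 0 0 0;0 0 0 0;0 0 0 0;0 0 0 0", jaw=0.6)

```text
time_s: 3.82
eef_pos: [436.2, -4.5, 157.2]
ee_rot: [-3.131, 0.0, 3.024]
wrist_force: [-0.5, 0.1, -0.2]
finger_gap: 0.571
```

Emit:
play_rows(targets="0 -0.001 0.03 0;0 -0.001 0.06 0;0 -0.001 0.08 0;0 -0.001 0.084 0;0 -0.001 0.084 0")

```text
time_s: 4.23
eef_pos: [434.8, -6.2, 71.9]
ee_rot: [-3.131, -0.003, 3.024]
wrist_force: [-0.1, -0.6, 0.0]
finger_gap: 0.597
```

Emit:
play_rows(targets="0 0 0 0;0 0 0 0;0 0 0 0;0 0 0 0;0 0 0 0;0 0 0 0;0 0 0 0;0 0 0 0", jaw=0)

```text
time_s: 4.9
eef_pos: [435.4, -6.5, 72.8]
ee_rot: [-3.131, -0.001, 3.024]
wrist_force: [-0.8, -1.6, 4.2]
finger_gap: 0.27
```

Gripped (0.27 × 94 = 25 mm). Lift and carry behind the pan.

Emit:
play_rows(targets="0 0 -0.02 0;0 0 -0.04 0;0 0 -0.06 0;0 0 -0.075 0;0 0 -0.08 0;-0.02 0.005 -0.08 0")

```text
time_s: 5.4
eef_pos: [454.9, -3.1, 153.9]
ee_rot: [-3.13, -0.001, 3.023]
wrist_force: [0.2, -0.6, -2.0]
finger_gap: 0.273
```

```bash
python3 -c "
from h import *
rel([655,20,120],3.02);rel([655,20,16],3.02)"
```

```text
rel [-0.196   0.0469  0.0332] turn 0.003 | pos [454.9  -3.1 153.9] rot [-3.130e+00 -1.000e-03  3.023e+00] q [-0.12 -0.11  1.67 -0.01  1.58 -1.58] t 5.4
rel [-0.1961  0.0481  0.1372] turn 0.003 | pos [454.9  -3.1 153.9] rot [-3.130e+00 -1.000e-03  3.023e+00] q [-0.12 -0.11  1.67 -0.01  1.58 -1.58] t 5.4
```

Emit:
play_rows(targets="-0.04 0.01 0 0;-0.08 0.02 0 0;-0.12 0.03 0.01 0;-0.16 0.04 0.02 0;-0.195 0.047 0.035 0;-0.195 0.047 0.06 0;-0.195 0.047 0.09 0;-0.195 0.047 0.11 0;-0.195 0.048 0.125 0;-0.195 0.048 0.133 0")

```text
time_s: 6.23
eef_pos: [650.7, 20.4, 15.1]
ee_rot: [-3.13, -0.01, 3.023]
wrist_force: [-8.4, 0.8, 20.7]
finger_gap: 0.271
```

Emit:
play_rows(targets="0 0 0 0;0 0 0.002 0;0 0 0.003 0")

```text
time_s: 6.48
eef_pos: [650.8, 20.4, 15.0]
ee_rot: [-3.13, -0.009, 3.023]
wrist_force: [-5.2, -0.5, 13.0]
finger_gap: 0.273
```

On the bench. Release, rise, then test whether the tool leans at the inner reach limit (needed for tipping).

Emit:
play_rows(targets="0 0 0 0;0 0 0 0;0 0 0 0;0 0 0 0;0 0 -0.001 0", jaw=0.6)

```text
time_s: 6.9
eef_pos: [650.4, 20.5, 15.3]
ee_rot: [-3.13, -0.01, 3.023]
wrist_force: [0.2, -0.2, -0.3]
finger_gap: 0.582
```

Emit:
play_rows(targets="0 0 -0.03 0;0 0 -0.07 0;0 0 -0.11 0;0 0 -0.15 0;0 0 -0.19 0;0 0 -0.23 0;0 0 -0.27 0;0.04 0 -0.31 0;0.08 0 -0.33 0;0.12 0 -0.33 0", jaw=1)

```text
time_s: 7.73
eef_pos: [549.5, 36.2, 347.5]
ee_rot: [-3.131, -0.004, 3.023]
wrist_force: [0.2, -0.4, 0.5]
finger_gap: 1.0
```

Emit:
play_rows(targets="0.5 0 0 0;0.5 0 0 0;0.5 0 0 0;0.5 0 0 0;0.5 0 0 0;0.5 0 0 0;0.5 0 0 0;0.5 0 0 0;0.5 0 0 0;0.5 0 0 0")

```text
time_s: 8.57
eef_pos: [132.9, 85.5, 348.4]
ee_rot: [-3.131, -0.005, 3.021]
wrist_force: [0.6, -0.1, -17.1]
finger_gap: 1.002
```

Emit:
play_rows(targets="0.2 0 0 0;0.2 0 0 0;0.2 0 0 0;0.2 0 0 0;0.2 0 0 0;0.2 0 0 0")

```text
time_s: 9.07
eef_pos: [-4.7, 143.8, 369.2]
ee_rot: [-3.117, -0.002, 3.021]
wrist_force: [-0.1, 1.0, -0.4]
finger_gap: 1.001
```

```bash
python3 -c "
from h import *
rel([437,-6,300],3.02)"
```

```text
rel [-0.4567 -0.0938  0.0705] turn 0.001 | pos [ -4.7 143.8 369.2] rot [-3.117e+00 -2.000e-03  3.021e+00] q [ 1.21 -0.76  1.64 -0.    2.29 -0.24] t 9.1
```

Emit:
play_rows(targets="0 -0.06 0 0;0 -0.06 0 0;0 -0.06 0 0")

```text
time_s: 9.32
eef_pos: [-16.7, 120.4, 392.4]
ee_rot: [-3.089, 0.006, 3.027]
wrist_force: [-0.5, 0.2, -0.4]
finger_gap: 1.002
```

```bash
python3 -c "
from h import *
rel([437,-6,300],3.02)"
```

```text
rel [-0.4647 -0.0683  0.099 ] turn 0.007 | pos [-16.7 120.4 392.4] rot [-3.089  0.006  3.027] q [ 1.27 -0.76  1.59 -0.02  2.36 -0.2 ] t 9.3
```

```bash
python3 -c "
from h import *
d=old('top'); print(onplane(d,231.7,251.7,40)); 
print([np.round(onplane(d,u/2.9+200,v/2.9+200,40)[:2]).tolist() for u,v in((44,84),(111,69),(136,213),(72,224))])
print([np.round(onplane(d,u/2.9+200,v/2.9+200,88)[:2]).tolist() for u,v in((658,93),(733,98),(717,250),(638,250))])
rel([420,230,300],3.02)"
```

```text
[530.72794774 242.57049878  40.        ]
[[590.0, 289.0], [606.0, 228.0], [474.0, 200.0], [462.0, 258.0]]
[[595.0, -268.0], [593.0, -335.0], [457.0, -323.0], [455.0, -253.0]]
rel [-0.4207  0.1638  0.0864] turn 0.007 | pos [-16.7 120.4 392.4] rot [-3.089  0.006  3.027] q [ 1.27 -0.76  1.59 -0.02  2.36 -0.2 ] t 9.3
```

Emit:
play_rows(targets="-0.04 0.04 0.02 0;-0.08 0.08 0.04 0;-0.12 0.12 0.06 0;-0.16 0.14 0.07 0;-0.2 0.16 0.08 0;-0.24 0.165 0.09 0;-0.28 0.17 0.1 0;-0.32 0.17 0.1 0;-0.36 0.17 0.1 0;-0.4 0.17 0.1 0")

```text
time_s: 10.15
eef_pos: [353.0, 239.6, 286.3]
ee_rot: [-3.088, 0.004, 3.024]
wrist_force: [-0.3, 0.6, 0.3]
finger_gap: 1.002
```

Emit:
play_rows(targets="-0.04 0 0 0;-0.08 0 0.02 0;-0.11 0 0.06 0;-0.11 0 0.07 0;-0.11 0 0.07 0;-0.11 0 0.07 0")

```text
time_s: 10.65
eef_pos: [461.7, 221.4, 214.9]
ee_rot: [-3.086, -0.0, 3.021]
wrist_force: [-0.4, 0.0, -0.7]
finger_gap: 1.0
```

```bash
cat >> h.py <<'E'
def tray(c,ztop,n='wrist',d=None,rad=95):
    "rim-top band pose near c: centre (x,y) of tray origin, heading"
    d=d or get(n); q=cloud(d).reshape(-1,3); m=(abs(q[:,2]-ztop)<5)&(np.hypot(q[:,0]-c[0],q[:,1]-c[1])<rad)
    p=q[m]; (cc,wh,a)=cv2.minAreaRect(p[:,:2].astype(np.float32)); b=cv2.boxPoints((cc,wh,a))
    e=b[1]-b[0] if np.hypot(*(b[1]-b[0]))>np.hypot(*(b[2]-b[1])) else b[2]-b[1]
    if e[0]<0:e=-e
    h=np.arctan2(e[1],e[0]); cc=np.array(cc); o=cc-2.5*np.array([np.cos(h),np.sin(h)])
    print('tray',m.sum(),'rimcentre',np.round(cc,1),'size',np.round(wh,1),'heading',round(h,3),'deg',round(np.degrees(h),1),'origin',np.round(o,1),'z',np.round(np.percentile(p[:,2],[10,50,90]),1)); return o,h,d
E
python3 - <<'E'
from h import *
o,h,d=tray([533,244],40); save(d,'wr2.png')
rel([o[0],o[1],150],h+np.pi)
E
```

```text
tray 1341 rimcentre [536.1 246. ] size [137.7  66.9] heading 0.233 deg 13.3 origin [533.7 245.4] z [37.7 41.2 42.4]
rel [-0.0682  0.0351  0.0655] turn -0.352 | pos [462.  222.2 217.1] rot [-3.088e+00  3.000e-03  3.023e+00] q [ 0.37  0.02  1.42 -0.05  1.72 -1.09] t 10.7
```

View pics/wr2.png

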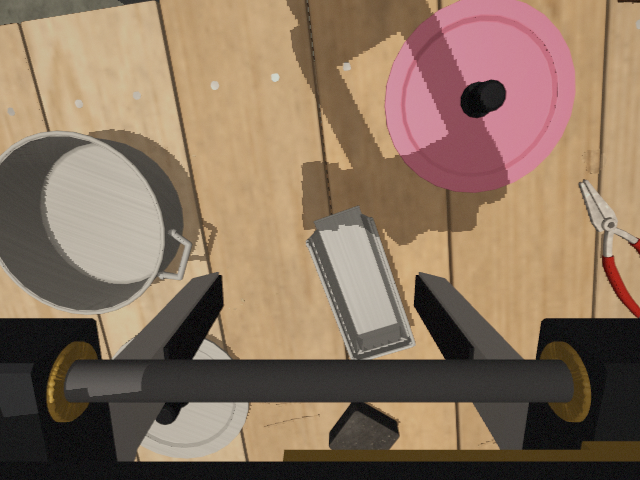

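Emit:
play_rows(targets="-0.02 0.01 0.02 -0.12;-0.04 0.02 0.04 -0.24;-0.06 0.03 0.06 -0.352;-0.068 0.035 0.065 -0.352;-0.068 0.035 0.065 -0.352;-0.068 0.035 0.065 -0.352")

```text
time_s: 11.2
eef_pos: [533.4, 245.9, 152.5]
ee_rot: [-3.09, -0.013, -2.911]
wrist_force: [0.5, -0.0, 0.2]
finger_gap: 1.001
```

```bash
python3 -c "
from h import *
rel([533.7,245.4,18],0.233+np.pi)"
```

```text
rel [-0.002   0.0064  0.1343] turn -0.002 | pos [533.4 245.9 152.5] rot [-3.09  -0.013 -2.911] q [ 0.36  0.2   1.34 -0.05  1.61 -1.44] t 11.2
```

Emit:
play_rows(targets="-0.002 0.006 0.04 0;-0.002 0.006 0.08 0;-0.002 0.006 0.115 0;-0.002 0.006 0.132 0;-0.002 0.006 0.132 0")

```text
time_s: 11.62
eef_pos: [530.3, 244.1, 17.6]
ee_rot: [-3.089, -0.02, -2.912]
wrist_force: [-1.6, -0.0, -0.8]
finger_gap: 1.004
```

Emit:
play_rows(targets="0 0 0 0;0 0 0 0;0 0 0 0;0 0 0 0;0 0 0 0;0 0 0 0;0 0 0 0", jaw=0.5)

```text
time_s: 12.2
eef_pos: [531.8, 244.5, 20.0]
ee_rot: [-3.089, -0.017, -2.912]
wrist_force: [-0.7, 0.1, 4.6]
finger_gap: 0.698
```

Emit:
play_rows(targets="0 0 -0.01 0;0 0 -0.02 0;0 0 -0.025 0.11;0 0 -0.025 0.22;0 0 -0.025 0.325;0 0 -0.025 0.325;0 0 -0.015 0.325;0 0 -0.006 0.325;0 0 -0.001 0.325;0 0 0.002 0.325")

```text
time_s: 13.03
eef_pos: [531.0, 244.1, 19.7]
ee_rot: [-3.086, -0.001, 3.048]
wrist_force: [-9.3, -3.1, 22.9]
finger_gap: 0.694
```

Emit:
play_rows(targets="0 0 0 0;0 0 0 0;0 0 0 0;0 0 0 0;0 0 0 0", jaw=1)

```text
time_s: 13.45
eef_pos: [530.7, 243.9, 19.0]
ee_rot: [-3.085, -0.002, 3.048]
wrist_force: [0.5, -0.2, 0.5]
finger_gap: 0.99
```

Emit:
play_rows(targets="0 0 -0.03 0;0 0 -0.07 0;0 0 -0.11 0;0 0 -0.15 0;0 0 -0.19 0;0.04 -0.03 -0.22 0;0.08 -0.07 -0.22 0;0.12 -0.1 -0.22 0;0.15 -0.13 -0.22 0;0.18 -0.16 -0.22 0")

```text
time_s: 14.28
eef_pos: [367.1, 137.4, 246.0]
ee_rot: [-3.085, -0.002, 3.049]
wrist_force: [-0.1, -1.3, 0.4]
finger_gap: 0.997
```

```bash
python3 -c "
from h import *
rel([240,-50,230],-.0925+np.pi)"
```

```text
rel [ 0.1093 -0.1971  0.0274] turn -0.0 | pos [367.1 137.4 246. ] rot [-3.085e+00 -2.000e-03  3.049e+00] q [ 0.26 -0.25  1.61 -0.05  1.81 -1.23] t 14.3
```

Emit:
play_rows(targets="0.02 -0.035 0.01 0;0.04 -0.07 0.01 0;0.06 -0.105 0.02 0;0.08 -0.14 0.02 0;0.1 -0.175 0.02 0;0.11 -0.197 0.027 0;0.11 -0.197 0.027 0;0.11 -0.197 0.027 0")

```text
time_s: 14.95
eef_pos: [238.9, -50.5, 230.2]
ee_rot: [-3.085, -0.001, 3.044]
wrist_force: [0.5, -0.0, -0.3]
finger_gap: 0.997
```

Emit:
play_rows(targets="0.1 0.005 0 0;0.1 0.005 0 0;0.1 0.005 0 0")

```text
time_s: 15.2
eef_pos: [182.3, -40.0, 239.1]
ee_rot: [-3.087, -0.037, 3.044]
wrist_force: [0.5, -0.1, 0.3]
finger_gap: 1.0
```

```bash
cat >> h.py <<'E'
def lean():
    s=sense(); R=Ro.from_euler('xyz',s['ee_rot']).as_matrix(); z=R[:,2]
    print('lean',np.round(np.degrees(np.arccos(-z[2])),1),'fingers point azimuth',np.round(np.degrees(np.arctan2(z[1],z[0])),1),'z',np.round(z,3),'jaw axis',np.round(R[:,1],3),'pos',np.round(s['eef_pos'],1),'q',np.round(s['q'],2),'t',round(s['time_s'],1))
E
python3 -c "
from h import *
lean()"
```

```text
lean 3.8 fingers point azimuth -129.5 z [-0.042 -0.051 -0.998] jaw axis [ 0.095  0.994 -0.055] pos [182.3 -40.  239.1] q [-0.4  -0.76  1.91 -0.07  2.   -1.9 ] t 15.2
```

Emit:
play_rows(targets="0.08 0.01 0.04 0;0.08 0.01 0.04 0;0.08 0.01 0.04 0")

```text
time_s: 15.45
eef_pos: [174.4, -30.0, 214.9]
ee_rot: [-3.087, -0.077, 3.045]
wrist_force: [0.9, -0.9, -0.6]
finger_gap: 0.999
```

Emit:
play_rows(targets="0.08 0.01 0.04 0;0.08 0.01 0.04 0;0.08 0.01 0.04 0")

```text
time_s: 15.7
eef_pos: [164.3, -15.8, 190.7]
ee_rot: [-3.085, -0.117, 3.045]
wrist_force: [-0.1, -0.1, -0.6]
finger_gap: 0.998
```

```bash
python3 -c "
from h import *
lean()"
```

```text
lean 7.4 fingers point azimuth -159.4 z [-0.121 -0.046 -0.992] jaw axis [ 0.089  0.994 -0.057] pos [164.3 -15.8 190.7] q [-0.28 -0.75  2.01 -0.08  1.99 -1.78] t 15.7
```

Emit:
play_rows(targets="-0.03 -0.04 -0.02 0;-0.05 -0.05 -0.02 0;-0.05 -0.05 -0.02 0")

```text
time_s: 15.95
eef_pos: [214.4, -71.0, 206.9]
ee_rot: [-3.084, -0.117, 3.045]
wrist_force: [-0.6, 1.1, 0.2]
finger_gap: 0.997
```

Emit:
play_rows(targets="0.06 0 0 0;0.12 0 0 0;0.12 0 0 0;0.12 0 0 0")

```text
time_s: 16.28
eef_pos: [136.8, -72.5, 229.3]
ee_rot: [-3.092, -0.152, 3.042]
wrist_force: [0.5, -0.6, -0.4]
finger_gap: 0.997
```

Emit:
play_rows(targets="0.08 0 0.02 0;0.08 0 0.02 0")

```text
time_s: 16.45
eef_pos: [118.7, -86.2, 232.8]
ee_rot: [-3.103, -0.185, 3.042]
wrist_force: [-0.1, -0.1, 0.5]
finger_gap: 1.002
```

Emit:
play_rows(targets="0.08 0 0.02 0;0.08 0 0.02 0")

```text
time_s: 16.62
eef_pos: [95.0, -105.3, 238.4]
ee_rot: [-3.119, -0.214, 3.043]
wrist_force: [0.2, -0.2, -0.2]
finger_gap: 1.001
```

```bash
python3 -c "
from h import *
lean()"
```

```text
lean 12.4 fingers point azimuth -179.6 z [-0.214 -0.001 -0.977] jaw axis [ 0.094  0.995 -0.022] pos [  95.  -105.3  238.4] q [-0.84 -0.76  1.93 -0.19  2.11 -2.4 ] t 16.6
```

Emit:
play_rows(targets="-0.04 0.03 0 0;-0.08 0.05 0 0;-0.12 0.06 0.02 0;-0.12 0.06 0.02 0;-0.12 0.06 0.02 0")

```text
time_s: 17.03
eef_pos: [213.7, -55.7, 189.1]
ee_rot: [-3.122, -0.22, 3.047]
wrist_force: [-0.6, -0.8, -0.4]
finger_gap: 0.997
```

Emit:
play_rows(targets="0.06 0 0 0;0.12 0 0.02 0;0.12 0 0.04 0;0.12 0 0.04 0")

```text
time_s: 17.37
eef_pos: [113.9, -51.6, 176.5]
ee_rot: [-3.128, -0.25, 3.046]
wrist_force: [0.3, 0.4, -0.3]
finger_gap: 1.002
```

Emit:
play_rows(targets="0.08 0 0.03 0;0.08 0 0.03 0")

```text
time_s: 17.53
eef_pos: [98.3, -63.0, 173.1]
ee_rot: [-3.137, -0.283, 3.046]
wrist_force: [0.8, 0.2, -0.1]
finger_gap: 0.999
```

Emit:
play_rows(targets="0.08 0 0.03 0;0.08 0 0.03 0")

```text
time_s: 17.7
eef_pos: [79.3, -79.4, 171.2]
ee_rot: [3.134, -0.315, 3.046]
wrist_force: [0.2, -0.0, -0.6]
finger_gap: 1.002
```

```bash
python3 -c "
from h import *
lean()"
```

```text
lean 18.0 fingers point azimuth 173.1 z [-0.307  0.037 -0.951] jaw axis [0.098 0.995 0.008] pos [ 79.3 -79.4 171.2] q [-0.73 -0.76  2.08 -0.2   2.07 -2.28] t 17.7
```

Emit:
play_rows(targets="-0.04 0.02 -0.02 0;-0.08 0.04 -0.04 0;-0.11 0.06 -0.08 0;-0.12 0.07 -0.1 0;-0.12 0.07 -0.1 0")

```text
time_s: 18.12
eef_pos: [234.7, -23.3, 232.7]
ee_rot: [3.133, -0.308, 3.049]
wrist_force: [-0.3, -0.2, 0.2]
finger_gap: 0.998
```

Emit:
play_rows(targets="0.06 0 0 0;0.12 0 0.02 0;0.12 0 0.04 0;0.12 0 0.04 0")

```text
time_s: 18.45
eef_pos: [104.6, -10.1, 229.8]
ee_rot: [3.135, -0.306, 3.048]
wrist_force: [1.4, 0.6, -0.5]
finger_gap: 1.001
```

Emit:
play_rows(targets="0.08 0 0.03 0;0.08 0 0.03 0")

```text
time_s: 18.62
eef_pos: [85.2, -9.1, 233.9]
ee_rot: [3.134, -0.34, 3.048]
wrist_force: [-0.1, -0.5, 0.3]
finger_gap: 1.001
```

Emit:
play_rows(targets="0.08 0 0.03 0;0.08 0 0.03 0")

```text
time_s: 18.78
eef_pos: [74.0, -9.3, 242.8]
ee_rot: [3.133, -0.37, 3.048]
wrist_force: [0.7, -0.4, 0.5]
finger_gap: 1.002
```

```bash
python3 -c "
from h import *
lean()"
```

```text
lean 21.2 fingers point azimuth 173.3 z [-0.36   0.042 -0.932] jaw axis [0.096 0.995 0.008] pos [ 74.   -9.3 242.8] q [-0.4  -0.76  1.95 -0.14  2.3  -1.95] t 18.8
```

Emit:
play_rows(targets="-0.04 0 0 0;-0.08 0 0.02 0;-0.08 0 0.02 0")

```text
time_s: 19.03
eef_pos: [142.8, -15.2, 192.1]
ee_rot: [3.132, -0.372, 3.05]
wrist_force: [-0.2, -1.5, 0.5]
finger_gap: 0.998
```

Emit:
play_rows(targets="0.06 0 0 0;0.12 0 0.02 0;0.12 0 0.04 0;0.12 0 0.04 0")

```text
time_s: 19.37
eef_pos: [68.6, -9.8, 204.0]
ee_rot: [3.131, -0.404, 3.049]
wrist_force: [0.1, 0.6, -0.8]
finger_gap: 0.999
```

Emit:
play_rows(targets="0.08 0 0.03 0;0.08 0 0.03 0")

```text
time_s: 19.53
eef_pos: [57.9, -11.1, 212.5]
ee_rot: [3.13, -0.436, 3.05]
wrist_force: [-0.0, -0.0, -0.1]
finger_gap: 1.0
```

Emit:
play_rows(targets="-0.04 0 0 0;-0.08 0 0.02 0;-0.08 0 0.02 0")

```text
time_s: 19.78
eef_pos: [122.9, -16.4, 157.2]
ee_rot: [3.128, -0.438, 3.052]
wrist_force: [-1.0, -0.1, -0.2]
finger_gap: 1.001
```

Emit:
play_rows(targets="0.06 0 0 0;0.12 0 0.02 0;0.12 0 0.04 0;0.12 0 0.04 0")

```text
time_s: 20.12
eef_pos: [49.2, -12.5, 173.1]
ee_rot: [3.126, -0.47, 3.052]
wrist_force: [0.3, 0.2, -0.7]
finger_gap: 0.998
```

```bash
python3 -c "
from h import *
lean()"
```

```text
lean 26.9 fingers point azimuth 172.9 z [-0.45   0.056 -0.891] jaw axis [0.097 0.995 0.014] pos [ 49.2 -12.5 173.1] q [-0.43 -0.76  2.12 -0.17  2.23 -1.98] t 20.1
```

```bash
python3 -c "
from h import *
rel([250,-60,260]);rel([420,-250,280]);rel([570,-300,260])"
```

```text
rel [-0.1428 -0.0267 -0.1705] turn 0 | pos [ 49.2 -12.5 173.1] rot [ 3.126 -0.47   3.052] q [-0.43 -0.76  2.12 -0.17  2.23 -1.98] t 20.1
rel [-0.2999 -0.199  -0.2754] turn 0 | pos [ 49.2 -12.5 173.1] rot [ 3.126 -0.47   3.052] q [-0.43 -0.76  2.12 -0.17  2.23 -1.98] t 20.1
rel [-0.4461 -0.2345 -0.3278] turn 0 | pos [ 49.2 -12.5 173.1] rot [ 3.126 -0.47   3.052] q [-0.43 -0.76  2.12 -0.17  2.23 -1.98] t 20.1
```

Emit:
play_rows(targets="-0.03 -0.005 -0.03 0;-0.06 -0.01 -0.06 0;-0.09 -0.015 -0.09 0;-0.115 -0.02 -0.13 0;-0.143 -0.03 -0.17 0;-0.17 -0.05 -0.19 0;-0.19 -0.08 -0.2 0;-0.21 -0.11 -0.22 0;-0.235 -0.14 -0.24 0;-0.26 -0.17 -0.26 0")

```text
time_s: 20.95
eef_pos: [374.8, -210.1, 283.3]
ee_rot: [3.127, -0.468, 3.052]
wrist_force: [0.5, 0.2, 0.7]
finger_gap: 1.002
```

```bash
python3 -c "
from h import *
rel([570,-300,260]); lean()"
```

```text
rel [-0.1913 -0.071  -0.0715] turn 0 | pos [ 374.8 -210.1  283.3] rot [ 3.127 -0.468  3.052] q [-0.51  0.15  1.22 -0.21  2.2  -2.07] t 20.9
lean 26.8 fingers point azimuth 173.0 z [-0.448  0.055 -0.893] jaw axis [0.096 0.995 0.013] pos [ 374.8 -210.1  283.3] q [-0.51  0.15  1.22 -0.21  2.2  -2.07] t 20.9
```

Emit:
play_rows(targets="-0.03 -0.01 -0.01 0;-0.06 -0.02 -0.02 0;-0.09 -0.035 -0.03 0;-0.12 -0.05 -0.045 0;-0.15 -0.06 -0.06 0;-0.18 -0.07 -0.07 0;-0.19 -0.071 -0.071 0;-0.19 -0.071 -0.071 0")

```text
time_s: 21.62
eef_pos: [570.8, -300.3, 255.0]
ee_rot: [3.124, -0.471, 3.054]
wrist_force: [-0.6, 0.5, -0.6]
finger_gap: 0.998
```

```bash
python3 -c "
from h import *
o,h,d=tray([524,-297],88,rad=100); save(d,'wr3.png'); lean(); rel([o[0],o[1],120])
d=get('top'); tray([531,244],40,d=d); tray([524,-297],88,d=d)"
```

```text
tray 1436 rimcentre [ 528.8 -297. ] size [ 66.9 136.9] heading -0.082 deg -4.7 origin [ 526.3 -296.8] z [87.9 89.1 90.3]
lean 27.0 fingers point azimuth 172.9 z [-0.45   0.056 -0.891] jaw axis [0.096 0.995 0.015] pos [ 569.6 -299.8  257.2] q [-0.49  0.7   0.53 -0.23  2.34 -2.09] t 21.7
rel [-0.0235 -0.0031  0.142 ] turn 0 | pos [ 569.6 -299.8  257.2] rot [ 3.125 -0.47   3.053] q [-0.49  0.7   0.53 -0.23  2.34 -2.09] t 21.7
tray 174 rimcentre [535.  245.6] size [ 67.  136.5] heading -0.102 deg -5.8 origin [532.5 245.9] z [37.1 41.4 44. ]Traceback (most recent call last):
  File "<string>", line 4, in <module>
    d=get('top'); tray([531,244],40,d=d); tray([524,-297],88,d=d)
                                          ~~~~^^^^^^^^^^^^^^^^^^^
  File "h.py", line 31, in tray
    print('tray',m.sum(),'rimcentre',np.round(cc,1),'size',np.round(wh,1),'heading',round(h,3),'deg',round(np.degrees(h),1),'origin',np.round(o,1),'z',np.round(np.percentile(p[:,2],[10,50,90]),1)); return o,h,d
                                                                                                                                                                ~~~~~~~~~~~~~^^^^^^^^^^^^^^^^^^^
    return _quantile_unchecked(
        a, q, axis, out, overwrite_input, method, keepdims, weights)
    return _ureduce(a,
                    func=_quantile_ureduce_func,
    ...<5 lines>...
                    overwrite_input=overwrite_input,
                    method=method)
    r = func(a, **kwargs)
    result = _quantile(arr,
                       quantiles=q,
    ...<2 lines>...
                       out=out,
                       weights=wgt)
    slices_having_nans = np.isnan(arr[-1, ...])
                                  ~~~^^^^^^^^^
IndexError: index -1 is out of bounds for axis 0 with size 0
```

View pics/wr3.png

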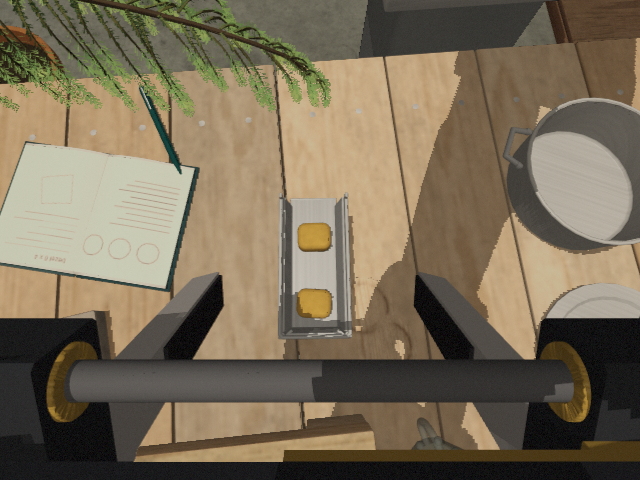

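```bash
python3 -c "
from h import *
rel([524,-296.5,110]); rel([520.3,-296.3,71])"
```

```text
rel [-0.0273 -0.0033  0.1535] turn 0 | pos [ 568.8 -299.6  259.3] rot [ 3.126 -0.468  3.052] q [-0.49  0.69  0.53 -0.23  2.34 -2.09] t 21.7
rel [-0.0416 -0.004   0.1899] turn 0 | pos [ 568.8 -299.6  259.3] rot [ 3.126 -0.468  3.052] q [-0.49  0.69  0.53 -0.23  2.34 -2.09] t 21.7
```

Emit:
play_rows(targets="-0.01 -0.001 0.035 -0.01;-0.015 -0.002 0.07 -0.01;-0.02 -0.003 0.105 -0.01;-0.025 -0.003 0.14 -0.01;-0.0273 -0.003 0.1535 -0.01;-0.0273 -0.003 0.1535 -0.01;-0.0273 -0.003 0.1535 -0.01")

```text
time_s: 22.3
eef_pos: [523.2, -295.8, 111.9]
ee_rot: [3.122, -0.467, 3.063]
wrist_force: [0.6, 0.0, -0.3]
finger_gap: 1.002
```

```bash
python3 -c "
from h import *
rel([520.3,-296.3,71]);lean()"
```

```text
rel [-0.0159 -0.0015  0.0377] turn 0 | pos [ 523.2 -295.8  111.9] rot [ 3.122 -0.467  3.063] q [-0.51  0.58  0.99 -0.19  2.   -2.04] t 22.3
lean 26.8 fingers point azimuth 173.0 z [-0.447  0.055 -0.893] jaw axis [0.087 0.996 0.018] pos [ 523.2 -295.8  111.9] q [-0.51  0.58  0.99 -0.19  2.   -2.04] t 22.3
```

Emit:
play_rows(targets="-0.008 -0.001 0.02 0;-0.016 -0.0015 0.0375 0;-0.016 -0.0015 0.0375 0;-0.016 -0.0015 0.0375 0")

```text
time_s: 22.63
eef_pos: [521.1, -296.5, 73.1]
ee_rot: [3.123, -0.465, 3.063]
wrist_force: [0.0, -0.3, 0.3]
finger_gap: 0.996
```

```bash
python3 -c "
from h import *
rel([520.3,-296.3,71]);lean()"
```

```text
rel [-0.0002  0.0001  0.0022] turn 0 | pos [ 521.1 -296.5   73.1] rot [ 3.123 -0.465  3.063] q [-0.51  0.6   1.04 -0.18  1.93 -2.03] t 22.6
lean 26.7 fingers point azimuth 173.1 z [-0.446  0.054 -0.894] jaw axis [0.087 0.996 0.017] pos [ 521.1 -296.5   73.1] q [-0.51  0.6   1.04 -0.18  1.93 -2.03] t 22.6
```

Emit:
play_rows(targets="0 0 0.001 0;0 0 0.001 0;0 0 0.001 0;0 0 0.001 0;0 0 0.001 0;0 0 0.001 0;0 0 0.001 0", jaw=0.5)

```text
time_s: 23.22
eef_pos: [521.0, -296.7, 73.0]
ee_rot: [3.124, -0.464, 3.062]
wrist_force: [1.6, -1.2, 3.7]
finger_gap: 0.694
```

```bash
python3 -c "
from h import *
s=sense(); p=s['eef_pos']; rel(p+[0,0,20]);rel(p+[0,0,40]);lean();print(s['wrist_force'],s['finger_gap'])"
```

```text
rel [ 0.009   0.0003 -0.0179] turn 0 | pos [ 521.  -296.7   73. ] rot [ 3.124 -0.464  3.062] q [-0.51  0.6   1.04 -0.18  1.93 -2.03] t 23.2
rel [ 0.0179  0.0006 -0.0358] turn 0 | pos [ 521.  -296.7   73. ] rot [ 3.124 -0.464  3.062] q [-0.51  0.6   1.04 -0.18  1.93 -2.03] t 23.2
lean 26.6 fingers point azimuth 173.2 z [-0.445  0.053 -0.894] jaw axis [0.087 0.996 0.016] pos [ 521.  -296.7   73. ] q [-0.51  0.6   1.04 -0.18  1.93 -2.03] t 23.2
[ 1.55604564 -1.1547762   3.73163458] 0.6935864990234548
```

Lift slowly straight up, then look before travelling.

Emit:
play_rows(targets="0.0045 0 -0.009 0;0.009 0 -0.018 0;0.018 0.0005 -0.036 0;0.029 0.001 -0.058 0;0.04 0.001 -0.08 0;0.045 0.001 -0.09 0;0.045 0.001 -0.09 0")

```text
time_s: 23.8
eef_pos: [522.3, -298.1, 177.7]
ee_rot: [3.128, -0.457, 3.06]
wrist_force: [0.1, 0.7, -2.1]
finger_gap: 0.699
```

```bash
python3 -c "
from h import *
d=get('scene'); save(d,'sc1.png',(260,180,560,400),2.6); lean(); s=sense(); print(s['wrist_force'],s['finger_gap'])"
```

```text
lean 26.4 fingers point azimuth 173.4 z [-0.441  0.051 -0.896] jaw axis [0.087 0.996 0.014] pos [ 521.8 -297.7  175.2] q [-0.51  0.55  0.91 -0.2   2.1  -2.06] t 23.9
[-0.70339945 -0.02283697 -2.88804737] 0.6987960002087031
```

View pics/sc1.png

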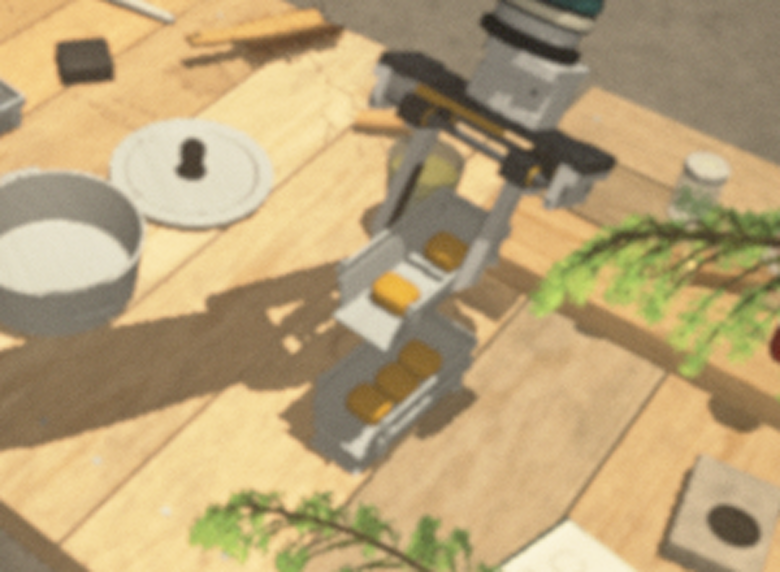

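```bash
cat >> h.py <<'E'
def RR(e): return Ro.from_euler('xyz',e).as_matrix()
def setgrip(o,h,zu,pos,rot):
    "store tray pose in tool frame: tray origin o at underside height zu, heading h, level, gripped at tool pose pos/rot"
    R=RR(rot); H=Ro.from_euler('z',h).as_matrix(); np.savez('grip.npz',p=R.T@(np.array([o[0],o[1],zu])-pos),A=R.T@H)
def traynow():
    g=np.load('grip.npz'); s=sense(); R=RR(s['ee_rot']); o=R@g['p']+s['eef_pos']; H=R@g['A']
    print('tray origin',np.round(o,1),'mouth',np.round(o+H@[-74,0,2.5],1),'heading',round(np.arctan2(H[1,0],H[0,0]),3),'dip',np.round(np.degrees(np.arcsin(H[2,0])),1),'roll',np.round(np.degrees(np.arcsin(H[2,1])),1))
def plan(phis,Ms):
    "rows that turn by phi (rad, from now) with the mouth at M"
    g=np.load('grip.npz'); s=sense(); R=RR(s['ee_rot']); out=[]
    m=g['p']+g['A']@[-74,0,2.5]
    for f,M in zip(phis,Ms):
        Rf=R@Ro.from_euler('z',f).as_matrix(); T=np.array(M)-Rf@m
        H=Rf@g['A']; print(np.round(f,2),'dip',np.round(np.degrees(np.arcsin(H[2,0])),0),'TCP',np.round(T)); out.append('%.3f %.3f %.3f %.3f'%(*(R.T@(T-s['eef_pos'])/1000),f))
    print(';'.join(out))
def pan(n='scene',d=None):
    d=d or get(n); q=cloud(d).reshape(-1,3); m=(abs(q[:,2]-65)<4)&(np.hypot(q[:,0]-437,q[:,1]+6)<130); p=q[m][:,:2]
    from scipy.optimize import least_squares
    r=least_squares(lambda c:np.hypot(*(p-c).T)-81.5,[437,-6],loss='soft_l1',f_scale=3); print('pan',n,m.sum(),np.round(r.x,1),round(np.median(abs(r.fun)),1)); return r.x
E
python3 - <<'E'
from h import *
setgrip([526.3,-296.8],-.082,48,np.array([521,-296.7,73]),[3.124,-.464,3.062]); traynow()
d=old('scene'); c=pan(d=d); c2=pan('top')
M0=np.array([c[0]-25,c[1],125]); s=sense()
plan([0],[M0])
E
```

```text
tray origin [ 527.2 -297.9  150.2] mouth [ 453.4 -291.8  152.5] heading -0.082 dip 0.2 roll -0.1
pan scene 382 [450.6  19.8] 1.2
pan top 317 [450.7  23.4] 1.3
0 dip 0.0 TCP [494.  14. 148.]
0.035 0.307 0.052 0.000
```

Emit:
play_rows(targets="0.001 0.01 0 0;0.004 0.04 0.005 0;0.007 0.075 0.01 0;0.012 0.11 0.02 0;0.016 0.145 0.025 0;0.02 0.18 0.03 0;0.024 0.215 0.035 0;0.03 0.25 0.04 0;0.033 0.28 0.048 0;0.035 0.3 0.05 0")

```text
time_s: 24.73
eef_pos: [491.3, 10.4, 146.6]
ee_rot: [3.122, -0.469, 3.066]
wrist_force: [0.1, 0.2, -3.3]
finger_gap: 0.699
```

```bash
python3 - <<'E'
from h import *
traynow(); lean()
M=np.array([425,21,0.]); f=np.arange(1,11)*.12
plan(f,[M+[0,0,125-3*k] for k in range(1,11)])
E
```

```text
tray origin [496.5  10.4 121.5] mouth [422.7  16.2 124.4] heading -0.079 dip -0.3 roll 0.1
lean 26.9 fingers point azimuth 173.2 z [-0.449  0.054 -0.892] jaw axis [0.084 0.996 0.017] pos [491.3  10.4 146.6] q [-0.1   0.34  1.26  0.01  2.01 -1.59] t 24.7
0.12 dip -0.0 TCP [493.   9. 144.]
0.24 dip 0.0 TCP [491.   3. 142.]
0.36 dip 1.0 TCP [489.  -3. 139.]
0.48 dip 2.0 TCP [487.  -8. 137.]
0.6 dip 3.0 TCP [483. -13. 136.]
0.72 dip 5.0 TCP [480. -18. 134.]
0.84 dip 7.0 TCP [475. -22. 133.]
0.96 dip 9.0 TCP [471. -25. 132.]
1.08 dip 11.0 TCP [466. -28. 131.]
1.2 dip 14.0 TCP [461. -31. 131.]
-0.002 -0.001 0.001 0.120;-0.003 -0.007 0.004 0.240;-0.002 -0.013 0.007 0.360;-0.001 -0.019 0.009 0.480;0.001 -0.024 0.012 0.600;0.003 -0.029 0.015 0.720;0.006 -0.034 0.017 0.840;0.009 -0.038 0.020 0.960;0.013 -0.041 0.023 1.080;0.017 -0.044 0.025 1.200
```

Emit:
play_rows(targets="-0.002 -0.001 0.001 0.12;-0.003 -0.007 0.004 0.24;-0.002 -0.013 0.007 0.36;-0.001 -0.019 0.009 0.48;0.001 -0.024 0.012 0.6;0.003 -0.029 0.015 0.72;0.006 -0.034 0.017 0.84;0.009 -0.038 0.02 0.96;0.013 -0.041 0.023 1.08;0.017 -0.044 0.025 1.2")

```text
time_s: 25.57
eef_pos: [459.4, -30.2, 129.1]
ee_rot: [-2.701, -0.18, 1.815]
wrist_force: [0.5, -0.2, -2.5]
finger_gap: 0.701
```

```bash
python3 - <<'E'
from h import *
traynow(); lean()
g=np.load('grip.npz'); s=sense()
C=np.array([450.5,21.5,0]); f=np.arange(1,11)*.12; Ms=[]
for k,a in enumerate(f):
    H=RR(s['ee_rot'])@Ro.from_euler('z',a).as_matrix()@g['A']; e=-H[:2,0]/np.hypot(*H[:2,0]); Ms.append(C+[*(-25*e),92-2.7*k])
plan(f,Ms)
E
```

```text
tray origin [454.2 -44.3 108.5] mouth [423.8  21.5  93.3] heading -1.124 dip 13.6 roll -25.8
lean 27.2 fingers point azimuth 173.2 z [-0.453  0.054 -0.89 ] jaw axis [ 0.859  0.293 -0.42 ] pos [459.4 -30.2 129.1] q [-0.17  0.29  1.36 -0.03  1.96 -0.46] t 25.6
0.12 dip 16.0 TCP [489. -55. 131.]
0.24 dip 19.0 TCP [481. -57. 131.]
0.36 dip 22.0 TCP [473. -57. 131.]
0.48 dip 25.0 TCP [466. -57. 131.]
0.6 dip 28.0 TCP [458. -55. 131.]
0.72 dip 32.0 TCP [450. -53. 131.]
0.84 dip 35.0 TCP [442. -49. 131.]
0.96 dip 38.0 TCP [435. -45. 131.]
1.08 dip 41.0 TCP [428. -40. 130.]
1.2 dip 43.0 TCP [422. -33. 130.]
-0.031 0.018 -0.016 0.120;-0.030 0.011 -0.013 0.240;-0.029 0.004 -0.009 0.360;-0.026 -0.003 -0.006 0.480;-0.023 -0.010 -0.002 0.600;-0.019 -0.016 0.002 0.720;-0.014 -0.021 0.005 0.840;-0.008 -0.026 0.009 0.960;-0.001 -0.030 0.013 1.080;0.006 -0.033 0.016 1.200
```

Emit:
play_rows(targets="-0.016 0.01 -0.009 0.08;-0.03 0.012 -0.013 0.2;-0.029 0.005 -0.01 0.34;-0.026 -0.003 -0.006 0.48;-0.023 -0.01 -0.002 0.6;-0.019 -0.016 0.002 0.72;-0.014 -0.021 0.005 0.84;-0.008 -0.026 0.009 0.96;-0.001 -0.03 0.013 1.08;0.006 -0.033 0.016 1.2")

```text
time_s: 26.4
eef_pos: [420.4, -32.3, 128.2]
ee_rot: [-2.796, 0.337, 0.709]
wrist_force: [-0.3, -0.1, -1.8]
finger_gap: 0.699
```

```bash
python3 - <<'E'
from h import *
traynow(); lean()
d=get('scene'); save(d,'sc2.png',(200,170,440,350),3.3); c=pan(d=d)
M=np.array([424,23,66.]); f=[.12,.24,.36,.48,.6,.7]
plan(f,[M-[0,0,0.8*i] for i in range(6)])
E
```

```text
tray origin [399.9 -41.  115.7] mouth [433.8   2.4  66.2] heading -2.214 dip 43.7 roll -19.5
lean 27.4 fingers point azimuth 173.1 z [-0.457  0.055 -0.888] jaw axis [ 0.527 -0.787 -0.32 ] pos [420.4 -32.3 128.2] q [-0.19  0.21  1.47 -0.03  1.94  0.73] t 26.4
pan scene 365 [450.6  19.9] 1.2
0.12 dip 46.0 TCP [408.  -7. 130.]
0.24 dip 49.0 TCP [405.  -1. 131.]
0.36 dip 51.0 TCP [403.   5. 131.]
0.48 dip 52.0 TCP [402.  11. 131.]
0.6 dip 53.0 TCP [402.  17. 131.]
0.7 dip 54.0 TCP [402.  22. 131.]
0.006 -0.026 0.006 0.120;0.007 -0.032 0.006 0.240;0.009 -0.038 0.007 0.360;0.012 -0.043 0.008 0.480;0.016 -0.048 0.008 0.600;0.019 -0.052 0.009 0.700
```

View pics/sc2.png

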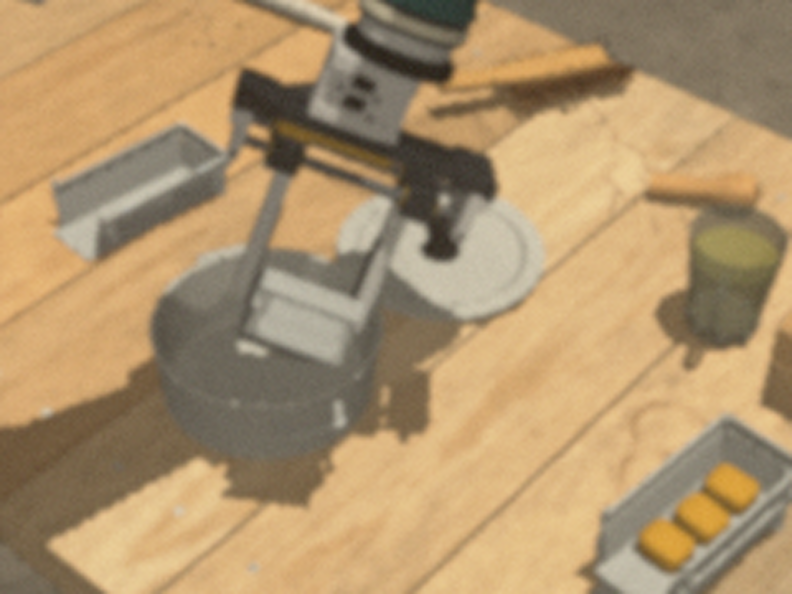

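Emit:
play_rows(targets="0.006 -0.02 0.004 0.1;0.007 -0.03 0.006 0.2;0.009 -0.037 0.007 0.32;0.012 -0.043 0.008 0.44;0.016 -0.048 0.008 0.56;0.019 -0.052 0.009 0.7;0.019 -0.052 0.009 0.7;0.019 -0.052 0.009 0.7;0.019 -0.052 0.009 0.7")

```text
time_s: 27.2
eef_pos: [401.5, 21.8, 130.3]
ee_rot: [-3.105, 0.479, -0.041]
wrist_force: [-0.1, -1.1, -2.1]
finger_gap: 0.697
```

```bash
python3 - <<'E'
from h import *
traynow(); lean(); print(sense()['wrist_force'])
d=get('top'); a=d['frame'][190:360,220:480,::-1]; w=get('wrist')['frame'][:,:,::-1]
im=np.hstack([cv2.resize(a,(459,300)),cv2.resize(w,(400,300))[:, :340]]); cv2.imwrite('pics/m1.png',im[:,:800])
E
```

```text
tray origin [378.2  23.5 119.9] mouth [423.7  23.1  61.5] heading 3.138 dip 54.0 roll -2.6
lean 27.5 fingers point azimuth 173.1 z [-0.459  0.055 -0.887] jaw axis [-0.058 -0.998 -0.033] pos [401.5  21.8 130.3] q [-0.1   0.16  1.51  0.01  1.94  1.53] t 27.2
[-0.10376373 -1.0850738  -2.0691691 ]
```

View pics/m1.png

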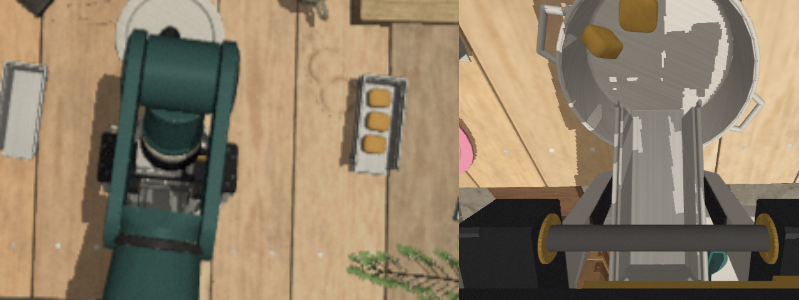

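```bash
python3 - <<'E'
from h import *
d=old('top'); tray([533,245],40,d=d); tray([525,-297],64,d=d)
s=sense(); rel(s['eef_pos']+[0,0,90]); rel([420,60,220])
E
```

```text
tray 175 rimcentre [534.9 245.5] size [ 67.7 136.8] heading -0.095 deg -5.5 origin [532.4 245.7] z [36.6 41.4 44.3]
tray 191 rimcentre [ 528.8 -296.2] size [ 67.5 137.1] heading -0.081 deg -4.6 origin [ 526.3 -296. ] z [60.6 64.3 67.6]
rel [-0.0414 -0.0029 -0.0798] turn 0 | pos [401.7  21.7 130.5] rot [-3.106  0.478 -0.043] q [-0.1   0.16  1.51  0.01  1.94  1.53] t 27.3
rel [-0.0264 -0.0422 -0.0856] turn 0 | pos [401.7  21.7 130.5] rot [-3.106  0.478 -0.043] q [-0.1   0.16  1.51  0.01  1.94  1.53] t 27.3
```

Emit:
play_rows(targets="-0.014 -0.001 -0.027 0;-0.028 -0.002 -0.053 0;-0.041 -0.003 -0.08 -0.1;-0.041 -0.003 -0.08 -0.22;-0.041 -0.003 -0.08 -0.34;-0.041 -0.003 -0.08 -0.46;-0.041 -0.003 -0.08 -0.58;-0.041 -0.003 -0.08 -0.7;-0.041 -0.003 -0.08 -0.82;-0.041 -0.003 -0.08 -0.94")

```text
time_s: 28.13
eef_pos: [402.2, 21.5, 220.4]
ee_rot: [-2.725, 0.245, 0.948]
wrist_force: [0.0, 0.7, -1.6]
finger_gap: 0.698
```

Emit:
play_rows(targets="0 0 0 -0.12;0 0 0 -0.24;0 0 0 -0.36;0 0 0 -0.48;0 0 0 -0.6;0 0 0 -0.72;0 0 0 -0.84;0 0 0 -0.96;0 0 0 -1.08;0 0 0 -1.2")

```text
time_s: 28.97
eef_pos: [402.1, 21.2, 220.3]
ee_rot: [-2.75, -0.285, 2.046]
wrist_force: [-0.5, -0.2, -1.8]
finger_gap: 0.701
```

Emit:
play_rows(targets="0 0 0 -0.12;0 0 0 -0.24;0 0 0 -0.36;0 0 0 -0.48;0 0 0 -0.6;0 0 0 -0.72;0 0 0 -0.84;0 0 0 -0.94")

```text
time_s: 29.63
eef_pos: [402.1, 20.9, 220.2]
ee_rot: [3.126, -0.48, 3.053]
wrist_force: [-0.7, -0.1, -1.7]
finger_gap: 0.698
```

```bash
cat >> h.py <<'E'
def place(o,zu,h):
    "move for tray origin to (o,zu), heading h"
    g=np.load('grip.npz'); s=sense(); R=RR(s['ee_rot']); H=R@g['A']; t=np.arctan2(H[1,0],H[0,0])-h
    Rf=R@Ro.from_euler('z',t).as_matrix(); T=np.array([o[0],o[1],zu])-Rf@g['p']
    print('place','%.4f %.4f %.4f %.3f'%(*(R.T@(T-s['eef_pos'])/1000),t))
E
python3 - <<'E'
from h import *
traynow(); lean(); place([532.4,245.7],110,-.097); place([532.4,245.7],24,-.097)
E
```

```text
tray origin [407.   20.8 195.1] mouth [333.4  27.4 198.8] heading -0.09 dip -0.9 roll -0.1
lean 27.5 fingers point azimuth 173.0 z [-0.459  0.056 -0.887] jaw axis [0.095 0.995 0.014] pos [402.1  20.9 220.2] q [-0.1   0.12  1.38  0.01  2.12 -1.57] t 29.6
place -0.1325 0.2348 0.0307 0.007
place -0.1723 0.2336 0.1069 0.007
```

Emit:
play_rows(targets="-0.02 0.03 0 0;-0.04 0.06 0 0;-0.055 0.09 0 0;-0.07 0.12 0 0;-0.09 0.15 0 0;-0.105 0.18 0.01 0;-0.12 0.21 0.02 0;-0.1325 0.235 0.031 0.007;-0.1325 0.235 0.031 0.007;-0.1325 0.235 0.031 0.007")

```text
time_s: 30.47
eef_pos: [526.6, 246.6, 132.6]
ee_rot: [3.131, -0.484, 3.048]
wrist_force: [0.2, -0.2, -1.4]
finger_gap: 0.698
```

```bash
python3 - <<'E'
from h import *
traynow(); d=get('top'); tray([533,245],40,d=d); d=get('wrist'); save(d,'wr4.png'); tray([533,245],40,d=d); tray([533,245],145,d=d)
place([532.4,245.7],46,-.097); place([532.4,245.7],24,-.097)
E
```

```text
tray origin [531.3 246.3 107.5] mouth [457.7 253.2 111.5] heading -0.093 dip -1.2 roll -0.4Traceback (most recent call last):
  File "<stdin>", line 2, in <module>
  File "h.py", line 31, in tray
    print('tray',m.sum(),'rimcentre',np.round(cc,1),'size',np.round(wh,1),'heading',round(h,3),'deg',round(np.degrees(h),1),'origin',np.round(o,1),'z',np.round(np.percentile(p[:,2],[10,50,90]),1)); return o,h,d
                                                                                                                                                                ~~~~~~~~~~~~~^^^^^^^^^^^^^^^^^^^
    return _quantile_unchecked(
        a, q, axis, out, overwrite_input, method, keepdims, weights)
    return _ureduce(a,
                    func=_quantile_ureduce_func,
    ...<5 lines>...
                    overwrite_input=overwrite_input,
                    method=method)
    r = func(a, **kwargs)
    result = _quantile(arr,
                       quantiles=q,
    ...<2 lines>...
                       out=out,
                       weights=wgt)
    slices_having_nans = np.isnan(arr[-1, ...])
                                  ~~~^^^^^^^^^
IndexError: index -1 is out of bounds for axis 0 with size 0
```

```bash
sed -i 's/^    p=q\[m\]; (cc,wh,a)/    if m.sum()<30: print("few",m.sum()); return None,None,d\n    p=q[m]; (cc,wh,a)/' h.py; python3 - <<'E'
from h import *
traynow(); d=get('wrist'); tray([533,245],147.5,d=d); tray([533,245],40,d=d); lean()
place([532.4,245.7],48,-.097); place([532.4,245.7],24,-.097)
E
```

```text
tray origin [531.9 245.6 109. ] mouth [458.3 252.5 112.9] heading -0.095 dip -1.0 roll -0.3
tray 5048 rimcentre [531.5 246.2] size [ 89.8 129.3] heading -0.085 deg -4.9 origin [529.  246.4] z [145.1 149.9 151.5]
few 0
lean 27.5 fingers point azimuth 173.1 z [-0.459  0.056 -0.887] jaw axis [0.101 0.995 0.01 ] pos [527.5 245.4 135.2] q [ 0.24  0.52  1.05  0.18  2.03 -1.19] t 30.6
place -0.0287 -0.0000 0.0551 0.001
place -0.0398 -0.0003 0.0763 0.001
```

Emit:
play_rows(targets="-0.01 0 0.02 0;-0.02 0 0.04 0;-0.0287 0 0.055 0;-0.033 0 0.063 0;-0.036 0 0.069 0;-0.037 0 0.071 0")

```text
time_s: 31.07
eef_pos: [527.6, 245.4, 55.2]
ee_rot: [3.13, -0.48, 3.045]
wrist_force: [0.4, 0.0, -1.4]
finger_gap: 0.697
```

```bash
python3 - <<'E'
from h import *
traynow(); print(sense()['wrist_force']); d=get('wrist'); save(d,'wr4.png',(160,180,480,360),2.5); tray([533,245],40,d=d)
place([532.4,245.7],24,-.097)
E
```

```text
tray origin [532.5 245.1  30.2] mouth [458.9 252.3  33.9] heading -0.097 dip -0.9 roll -0.3
[ 0.41535955  0.0082573  -1.41158307]
tray 3445 rimcentre [530.3 246.5] size [ 62.6 144.5] heading -0.105 deg -6.0 origin [527.8 246.7] z [35.7 39.9 44. ]
place -0.0027 0.0003 0.0057 0.000
```

View pics/wr4.png

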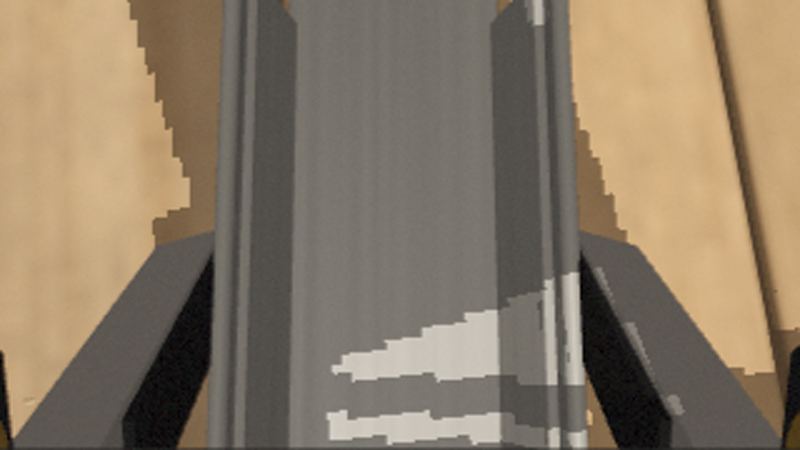

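Looks concentric; lower the last 6 mm plus a slight press.

Emit:
play_rows(targets="-0.001 0 0.003 0;-0.0027 0 0.0057 0;-0.0032 0 0.0065 0;-0.0032 0 0.0065 0")

```text
time_s: 31.45
eef_pos: [528.1, 245.9, 49.4]
ee_rot: [3.129, -0.478, 3.046]
wrist_force: [-0.4, -0.1, 1.6]
finger_gap: 0.697
```

Emit:
play_rows(targets="0 0 0 0;0 0 0 0;0 0 0 0;0 0 0 0;0 0 0 0", jaw=1)

```text
time_s: 31.87
eef_pos: [528.0, 245.9, 49.3]
ee_rot: [3.129, -0.479, 3.046]
wrist_force: [-0.4, -0.3, 1.2]
finger_gap: 0.99
```

```bash
python3 - <<'E'
from h import *
traynow(); rel(sense()['eef_pos']+[100,-5,190])
E
```

```text
tray origin [532.9 245.7  24.2] mouth [459.3 252.8  27.8] heading -0.096 dip -0.8 roll -0.2
rel [-0.0013  0.0073 -0.2146] turn 0 | pos [528.  245.9  49.3] rot [ 3.129 -0.479  3.046] q [ 0.24  0.57  1.14  0.17  1.88 -1.22] t 31.9
```

Emit:
play_rows(targets="0 0 -0.03 0;0 0 -0.07 0;0 0 -0.11 0;0 0 -0.15 0;0 0 -0.17 0;0 0 -0.17 0")

```text
time_s: 32.37
eef_pos: [608.7, 236.0, 205.2]
ee_rot: [3.125, -0.468, 3.046]
wrist_force: [0.8, 0.5, 0.7]
finger_gap: 0.998
```

```bash
python3 - <<'E'
from h import *
d=get('wrist'); tray([533,245],64,d=d); save(d,'wr5.png'); w=cloud(d).reshape(-1,3)
# corner heights of the rim top
for x,y in((60,31),(-50,31),(60,-31),(-50,-31)):
    c=np.array([532.5+x*np.cos(.097)+y*np.sin(.097),245.7-x*np.sin(.097)+y*np.cos(.097)]); m=np.hypot(*(w[:,:2]-c).T)<8; print(x,y,np.percentile(w[m][:,2],95).round(1))
p=pan('top'); lean(); rel([400,0,300]); rel([575,-300,200])
E
```

```text
tray 1544 rimcentre [535.9 245.7] size [ 66.8 135.7] heading -0.1 deg -5.7 origin [533.5 246. ] z [63.9 65.2 66.3]
60 31 66.3
-50 31 66.0
60 -31 66.1
-50 -31 66.1
pan top 317 [450.8  23.4] 1.3
lean 27.4 fingers point azimuth 172.9 z [-0.456  0.057 -0.888] jaw axis [0.102 0.995 0.012] pos [606.  236.3 199.9] q [ 0.2   0.69  0.66  0.19  2.24 -1.18] t 32.5
rel [ 0.208  -0.2549 -0.0084] turn 0 | pos [606.  236.3 199.9] rot [ 3.129 -0.478  3.045] q [ 0.2   0.69  0.66  0.19  2.24 -1.18] t 32.5
rel [-0.0182 -0.5366 -0.0166] turn 0 | pos [606.  236.3 199.9] rot [ 3.129 -0.478  3.045] q [ 0.2   0.69  0.66  0.19  2.24 -1.18] t 32.5
```

Emit:
play_rows(targets="0 -0.04 0 0;0 -0.08 0 0;0 -0.12 0 0;0 -0.16 0 0;-0.002 -0.2 0 0;-0.004 -0.24 0 0;-0.006 -0.28 0 0;-0.008 -0.32 -0.005 0;-0.01 -0.36 -0.01 0;-0.012 -0.4 -0.015 0")

```text
time_s: 33.3
eef_pos: [580.7, -164.4, 200.4]
ee_rot: [3.127, -0.484, 3.047]
wrist_force: [-0.2, 0.5, 0.9]
finger_gap: 1.001
```

```bash
python3 - <<'E'
from h import *
lean(); rel([575,-300,190],None); rel([536,-297.5,88]); rel([520.8,-296.3,49])
E
```

```text
lean 27.7 fingers point azimuth 172.8 z [-0.461  0.058 -0.885] jaw axis [0.101 0.995 0.013] pos [ 580.7 -164.4  200.4] q [-0.32  0.6   0.8  -0.11  2.22 -1.84] t 33.3
rel [-0.0111 -0.1356  0.0039] turn 0 | pos [ 580.7 -164.4  200.4] rot [ 3.127 -0.484  3.047] q [-0.32  0.6   0.8  -0.11  2.22 -1.84] t 33.3
rel [-0.0239 -0.1384  0.1123] turn 0 | pos [ 580.7 -164.4  200.4] rot [ 3.127 -0.484  3.047] q [-0.32  0.6   0.8  -0.11  2.22 -1.84] t 33.3
rel [-0.0286 -0.1392  0.1539] turn 0 | pos [ 580.7 -164.4  200.4] rot [ 3.127 -0.484  3.047] q [-0.32  0.6   0.8  -0.11  2.22 -1.84] t 33.3
```

Emit:
play_rows(targets="-0.004 -0.04 0 0;-0.008 -0.08 0 -0.01;-0.011 -0.12 0.004 -0.02;-0.011 -0.137 0.004 -0.02;-0.016 -0.138 0.04 -0.02;-0.02 -0.138 0.08 -0.02;-0.024 -0.1384 0.112 -0.02;-0.024 -0.1384 0.112 -0.02;-0.024 -0.1384 0.112 -0.02")

```text
time_s: 34.05
eef_pos: [533.0, -295.6, 84.2]
ee_rot: [3.111, -0.493, 3.073]
wrist_force: [0.4, -0.0, 0.7]
finger_gap: 1.002
```

```bash
python3 - <<'E'
from h import *
lean(); rel([520.8,-296.3,49]); d=get('wrist'); tray([526,-296],64,d=d)
E
```

```text
lean 28.3 fingers point azimuth 172.4 z [-0.47   0.063 -0.88 ] jaw axis [0.083 0.996 0.027] pos [ 533.  -295.6   84.2] q [-0.5   0.64  0.97 -0.19  1.99 -2.03] t 34.0
rel [-0.006  -0.0027  0.0367] turn 0 | pos [ 533.  -295.6   84.2] rot [ 3.111 -0.493  3.073] q [-0.5   0.64  0.97 -0.19  1.99 -2.03] t 34.0
tray 4168 rimcentre [ 528.9 -297.2] size [ 67.2 136.4] heading -0.081 deg -4.6 origin [ 526.4 -297. ] z [62.1 65.1 66.2]
```

Emit:
play_rows(targets="-0.003 -0.002 0.018 0.01;-0.006 -0.0025 0.0345 0.01;-0.006 -0.0025 0.0345 0.01;-0.006 -0.0025 0.0345 0.01")

```text
time_s: 34.43
eef_pos: [526.3, -298.0, 56.4]
ee_rot: [3.122, -0.483, 3.06]
wrist_force: [-0.1, -0.4, 0.1]
finger_gap: 1.003
```

```bash
python3 - <<'E'
from h import *
lean(); rel([520.8,-296.3,49])
E
```

```text
lean 27.7 fingers point azimuth 172.9 z [-0.461  0.057 -0.885] jaw axis [0.091 0.996 0.017] pos [ 526.3 -298.    56.4] q [-0.51  0.64  1.02 -0.19  1.93 -2.02] t 34.4
rel [0.0015 0.001  0.0091] turn 0 | pos [ 526.3 -298.    56.4] rot [ 3.122 -0.483  3.06 ] q [-0.51  0.64  1.02 -0.19  1.93 -2.02] t 34.4
```

Emit:
play_rows(targets="0.001 0.001 0.005 0;0.0015 0.001 0.0085 0;0.0015 0.001 0.0085 0")

```text
time_s: 34.68
eef_pos: [521.7, -296.5, 50.6]
ee_rot: [3.123, -0.481, 3.06]
wrist_force: [-0.2, -0.3, -1.1]
finger_gap: 1.0
```

Emit:
play_rows(targets="0 0 0 0;0 0 0 0;0 0 0 0;0 0 0 0;0 0 0 0;0 0 0 0;0 0 0 0", jaw=0.5)

```text
time_s: 35.27
eef_pos: [521.8, -296.7, 50.7]
ee_rot: [3.123, -0.481, 3.059]
wrist_force: [1.0, -0.9, 0.7]
finger_gap: 0.699
```

```bash
python3 - <<'E'
from h import *
s=sense(); lean(); print(s['finger_gap'],s['wrist_force']); setgrip([526.4,-296.8],-.081,24,s['eef_pos'],s['ee_rot']); rel(s['eef_pos']+[0,0,20]); rel(s['eef_pos']+[0,0,110])
E
```

```text
lean 27.6 fingers point azimuth 173.0 z [-0.46   0.056 -0.886] jaw axis [0.09  0.996 0.016] pos [ 521.8 -296.7   50.7] q [-0.51  0.63  1.05 -0.19  1.91 -2.02] t 35.3
0.6994694480510318 [ 1.03017134 -0.92315059  0.66359862]
rel [ 0.0093  0.0003 -0.0177] turn 0 | pos [ 521.8 -296.7   50.7] rot [ 3.123 -0.481  3.059] q [-0.51  0.63  1.05 -0.19  1.91 -2.02] t 35.3
rel [ 0.0509  0.0018 -0.0975] turn 0 | pos [ 521.8 -296.7   50.7] rot [ 3.123 -0.481  3.059] q [-0.51  0.63  1.05 -0.19  1.91 -2.02] t 35.3
```

Emit:
play_rows(targets="0.005 0 -0.009 0;0.0093 0 -0.018 0;0.019 0.0005 -0.036 0;0.03 0.001 -0.058 0;0.042 0.0015 -0.08 0;0.051 0.002 -0.0975 0;0.051 0.002 -0.0975 0")

```text
time_s: 35.85
eef_pos: [523.5, -297.4, 167.0]
ee_rot: [3.128, -0.472, 3.057]
wrist_force: [-0.2, -0.4, -1.0]
finger_gap: 0.698
```

```bash
python3 - <<'E'
from h import *
traynow(); d=get('scene'); q=cloud(d).reshape(-1,3); m=(np.hypot(q[:,0]-526,q[:,1]+297)<45)&(q[:,2]<100)&(q[:,2]>-10); print('below z',np.percentile(q[m][:,2],[50,95,99]).round(1)); save(d,'sc3.png',(360,200,480,380),3)
c=pan(d=d); plan([0],[[c[0]-25,c[1],125]])
E
```

```text
tray origin [ 528.4 -297.7  140.4] mouth [ 454.6 -291.7  142.2] heading -0.081 dip 0.5 roll -0.3
below z [16.2 39.1 42.1]
pan scene 397 [450.5  19.6] 1.3
0 dip 0.0 TCP [494.  14. 150.]
0.042 0.307 0.042 0.000
```

View pics/sc3.png

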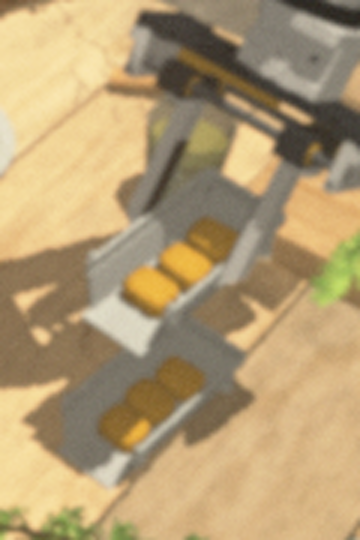

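Emit:
play_rows(targets="0.002 0.01 0 0;0.005 0.04 0.005 0;0.009 0.075 0.01 0;0.014 0.11 0.015 0;0.019 0.145 0.02 0;0.023 0.18 0.025 0;0.028 0.215 0.03 0;0.033 0.25 0.035 0;0.038 0.28 0.04 0;0.042 0.3 0.042 0")

```text
time_s: 36.73
eef_pos: [491.7, 10.7, 147.9]
ee_rot: [3.125, -0.479, 3.061]
wrist_force: [-0.4, -0.2, -2.6]
finger_gap: 0.699
```

Emit:
play_rows(targets="-0.002 0.003 0.001 0.12;-0.003 -0.003 0.004 0.24;-0.002 -0.01 0.007 0.36;-0.001 -0.016 0.009 0.48;0.001 -0.022 0.012 0.6;0.003 -0.028 0.015 0.72;0.006 -0.034 0.016 0.84;0.009 -0.039 0.017 0.96;0.013 -0.044 0.017 1.08;0.015 -0.048 0.017 1.2")

```text
time_s: 37.57
eef_pos: [464.7, -34.6, 137.3]
ee_rot: [-2.691, -0.181, 1.81]
wrist_force: [1.3, -0.1, -3.2]
finger_gap: 0.702
```

```bash
cat >> h.py <<'E'
def pour(C,off,z0,dz,f):
    g=np.load('grip.npz'); s=sense(); Ms=[]
    for k,a in enumerate(f):
        H=RR(s['ee_rot'])@Ro.from_euler('z',a).as_matrix()@g['A']; e=-H[:2,0]/np.hypot(*H[:2,0]); Ms.append(np.array([C[0]-off*e[0],C[1]-off*e[1],z0-dz*k]))
    plan(f,Ms)
E
python3 - <<'E'
from h import *
traynow(); lean(); pour([450.5,21.5],35,98,2.5,np.arange(1,11)*.12)
E
```

```text
tray origin [458.5 -49.2 115.4] mouth [427.6  16.1  99.3] heading -1.113 dip 14.3 roll -26.4
lean 27.7 fingers point azimuth 173.3 z [-0.461  0.054 -0.886] jaw axis [ 0.856  0.289 -0.428] pos [464.7 -34.6 137.3] q [-0.18  0.3   1.33 -0.03  1.99 -0.46] t 37.6
0.12 dip 17.0 TCP [495. -63. 139.]
0.24 dip 20.0 TCP [486. -65. 139.]
0.36 dip 23.0 TCP [477. -66. 139.]
0.48 dip 26.0 TCP [469. -66. 139.]
0.6 dip 29.0 TCP [460. -65. 140.]
0.72 dip 32.0 TCP [451. -62. 140.]
0.84 dip 36.0 TCP [443. -59. 140.]
0.96 dip 39.0 TCP [435. -54. 140.]
1.08 dip 42.0 TCP [427. -48. 140.]
1.2 dip 45.0 TCP [419. -42. 139.]
-0.034 0.017 -0.017 0.120;-0.034 0.009 -0.013 0.240;-0.033 0.001 -0.009 0.360;-0.030 -0.007 -0.005 0.480;-0.027 -0.014 -0.001 0.600;-0.023 -0.021 0.002 0.720;-0.017 -0.027 0.006 0.840;-0.011 -0.033 0.010 0.960;-0.004 -0.038 0.015 1.080;0.004 -0.042 0.019 1.200
```

Emit:
play_rows(targets="-0.017 0.009 -0.009 0.08;-0.034 0.01 -0.013 0.2;-0.033 0.001 -0.009 0.34;-0.03 -0.007 -0.005 0.48;-0.027 -0.014 -0.001 0.6;-0.023 -0.021 0.002 0.72;-0.017 -0.027 0.006 0.84;-0.011 -0.033 0.01 0.96;-0.004 -0.038 0.015 1.08;0.004 -0.042 0.019 1.2")

```text
time_s: 38.4
eef_pos: [417.1, -41.0, 137.8]
ee_rot: [-2.791, 0.345, 0.707]
wrist_force: [0.1, -0.4, -1.5]
finger_gap: 0.698
```

```bash
python3 - <<'E'
from h import *
traynow(); pour([450.5,21.5],32,72,1.,[.12,.24,.36,.48,.6,.7])
E
```

```text
tray origin [395.3 -49.8 124.4] mouth [427.8  -6.7  73.7] heading -2.195 dip 44.9 roll -19.9
0.12 dip 48.0 TCP [415. -31. 138.]
0.24 dip 50.0 TCP [409. -22. 139.]
0.36 dip 52.0 TCP [405. -12. 139.]
0.48 dip 54.0 TCP [401.  -2. 139.]
0.6 dip 55.0 TCP [399.  10. 138.]
0.7 dip 55.0 TCP [399.  20. 138.]
0.004 -0.009 0.002 0.120;0.006 -0.019 0.004 0.240;0.008 -0.030 0.006 0.360;0.012 -0.040 0.009 0.480;0.018 -0.050 0.010 0.600;0.024 -0.058 0.012 0.700
```

Emit:
play_rows(targets="0.004 -0.009 0.002 0.12;0.006 -0.019 0.004 0.24;0.008 -0.03 0.006 0.36;0.012 -0.04 0.009 0.48;0.018 -0.05 0.01 0.6;0.024 -0.058 0.012 0.7;0.024 -0.058 0.012 0.7;0.024 -0.058 0.012 0.7;0.024 -0.058 0.012 0.7")

```text
time_s: 39.15
eef_pos: [397.9, 20.0, 137.2]
ee_rot: [-3.108, 0.487, -0.044]
wrist_force: [-0.6, -0.2, -1.2]
finger_gap: 0.697
```

```bash
python3 - <<'E'
from h import *
traynow(); print(sense()['wrist_force']); d=get('wrist'); save(d,'wr6.png')
s=sense(); rel(s['eef_pos']+[0,0,80])
E
```

```text
tray origin [373.4  22.  125.9] mouth [417.4  21.8  66.4] heading -3.141 dip 55.4 roll -2.7
[-0.62854762 -0.15804336 -1.21663524]
rel [-0.0374 -0.0024 -0.0707] turn 0 | pos [398.1  19.8 137.3] rot [-3.108  0.487 -0.045] q [-0.1   0.16  1.51  0.01  1.96  1.53] t 39.2
```

View pics/wr6.png

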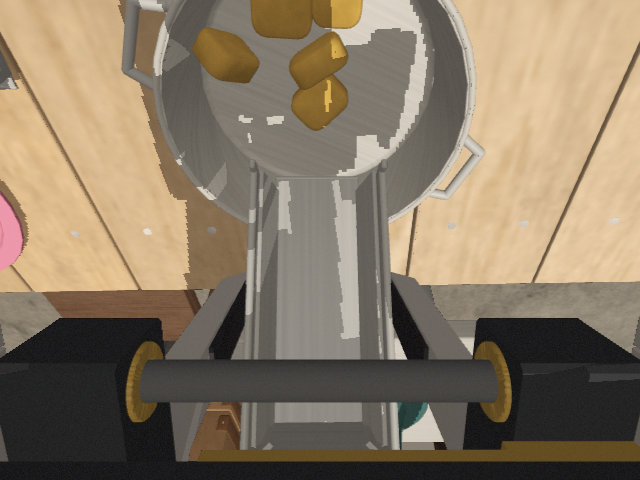

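Emit:
play_rows(targets="-0.014 -0.001 -0.025 0;-0.028 -0.002 -0.05 0;-0.038 -0.0025 -0.071 -0.1;-0.038 -0.0025 -0.071 -0.22;-0.038 -0.0025 -0.071 -0.34;-0.038 -0.0025 -0.071 -0.46;-0.038 -0.0025 -0.071 -0.58;-0.038 -0.0025 -0.071 -0.7;-0.038 -0.0025 -0.071 -0.82;-0.038 -0.0025 -0.071 -0.94")

```text
time_s: 40.03
eef_pos: [397.8, 19.4, 217.8]
ee_rot: [-2.719, 0.252, 0.947]
wrist_force: [0.4, 0.9, -1.1]
finger_gap: 0.698
```

Emit:
play_rows(targets="0 0 0 -0.12;0 0 0 -0.24;0 0 0 -0.36;0 0 0 -0.48;0 0 0 -0.6;0 0 0 -0.72;0 0 0 -0.84;0 0 0 -0.96;0 0 0 -1.08;0 0 0 -1.2")

```text
time_s: 40.87
eef_pos: [397.7, 18.9, 217.6]
ee_rot: [-2.74, -0.287, 2.04]
wrist_force: [-0.4, -0.6, -1.4]
finger_gap: 0.696
```

Emit:
play_rows(targets="0 0 0 -0.12;0 0 0 -0.24;0 0 0 -0.36;0 0 0 -0.48;0 0 0 -0.6;0 0 0 -0.72;0 0 0 -0.84;0 0 0 -0.94")

```text
time_s: 41.53
eef_pos: [397.7, 18.3, 217.4]
ee_rot: [3.13, -0.489, 3.048]
wrist_force: [-0.6, -1.0, -1.6]
finger_gap: 0.7
```

```bash
python3 - <<'E'
from h import *
traynow(); lean(); place([533.4,246],120,-.1)
E
```

```text
tray origin [402.1  18.  190.7] mouth [328.4  24.7 193.7] heading -0.09 dip -0.4 roll -0.3
lean 28.0 fingers point azimuth 173.2 z [-0.466  0.056 -0.883] jaw axis [0.099 0.995 0.01 ] pos [397.7  18.3 217.4] q [-0.1   0.12  1.39  0.01  2.12 -1.57] t 41.5
place -0.1297 0.2393 0.0139 0.010
```

Emit:
play_rows(targets="-0.02 0.03 0 0;-0.04 0.06 0 0;-0.055 0.09 0 0;-0.07 0.12 0 0;-0.09 0.15 0 0;-0.105 0.18 0.005 0;-0.12 0.21 0.01 0;-0.13 0.239 0.014 0.01;-0.13 0.239 0.014 0.01;-0.13 0.239 0.014 0.01")

```text
time_s: 42.37
eef_pos: [528.9, 246.5, 144.5]
ee_rot: [3.137, -0.492, 3.038]
wrist_force: [0.1, -0.1, -1.6]
finger_gap: 0.699
```

```bash
python3 - <<'E'
from h import *
traynow(); place([533.2,246],70,-.1); place([533.2,246],55,-.1)
E
```

```text
tray origin [533.2 246.  117.8] mouth [459.5 253.2 121.1] heading -0.096 dip -0.6 roll -0.7
place -0.0226 -0.0002 0.0421 0.004
place -0.0297 -0.0002 0.0553 0.004
```

Emit:
play_rows(targets="-0.01 0 0.02 0.004;-0.0226 0 0.042 0.004;-0.0297 0 0.055 0.004;-0.0297 0 0.055 0.004")

```text
time_s: 42.7
eef_pos: [527.2, 244.5, 78.6]
ee_rot: [-3.141, -0.499, 3.031]
wrist_force: [0.5, 0.6, -1.7]
finger_gap: 0.699
```

```bash
python3 - <<'E'
from h import *
traynow(); print(sense()['wrist_force']); place([533.2,246],48,-.1)
E
```

```text
tray origin [531.3 243.9  51.9] mouth [457.7 251.4  55.7] heading -0.101 dip -1.0 roll -1.0
[ 0.49395674  0.5654891  -1.7475064 ]
place -0.0033 0.0023 0.0026 -0.001
```

Emit:
play_rows(targets="-0.002 0.002 -0.001 0;-0.002 0.002 -0.001 0;-0.003 0.0022 0.002 0;-0.0035 0.0022 0.0035 0;-0.0035 0.0022 0.0035 0")

```text
time_s: 43.12
eef_pos: [529.5, 246.6, 75.3]
ee_rot: [3.141, -0.496, 3.031]
wrist_force: [-0.4, -0.5, 2.4]
finger_gap: 0.7
```

```bash
python3 - <<'E'
from h import *
traynow(); print(sense()['wrist_force']); place([533.2,246],48,-.1)
d=get('wrist'); tray([533,245],88,d=d)
E
```

```text
tray origin [533.7 246.   48.6] mouth [460.1 253.5  52.2] heading -0.101 dip -0.9 roll -0.9
[-0.37298889 -0.51576645  2.37787758]
place 0.0001 -0.0001 0.0007 -0.001
tray 4903 rimcentre [533.4 246.9] size [ 89.3 129.5] heading -0.113 deg -6.5 origin [530.9 247.2] z [85.5 89.6 91.1]
```

Seated (contact force, right height). Release and retreat.

Emit:
play_rows(targets="0 0 0 0;0 0 0 0;0 0 0 0;0 0 0 0;0 0 0 0", jaw=1)

```text
time_s: 43.58
eef_pos: [529.4, 246.6, 75.3]
ee_rot: [3.142, -0.496, 3.031]
wrist_force: [-0.4, -0.0, 0.8]
finger_gap: 0.989
```

Emit:
play_rows(targets="0 0 -0.03 0;0 0 -0.07 0;0 0 -0.11 0;0 0 -0.15 0;0 0 -0.15 0;0 0 -0.15 0")

```text
time_s: 44.08
eef_pos: [602.4, 238.7, 209.7]
ee_rot: [3.139, -0.49, 3.032]
wrist_force: [-0.2, 0.8, -0.2]
finger_gap: 0.997
```

```bash
python3 - <<'E'
from h import *
d=get('wrist'); o,h,_=tray([533,245],88,d=d); w=cloud(d).reshape(-1,3)
for x,y in((60,31),(-50,31),(60,-31),(-50,-31)):
    c=np.array([533.2+x*np.cos(.1)+y*np.sin(.1),246-x*np.sin(.1)+y*np.cos(.1)]); m=np.hypot(*(w[:,:2]-c).T)<8; print(x,y,np.percentile(w[m][:,2],95).round(1))
p=pan('top'); tray([526,-297],40,d=old('top')); lean(); rel([575,-300,190])
E
```

```text
tray 1783 rimcentre [536.5 246.3] size [ 66.9 136.4] heading -0.105 deg -6.0 origin [534.  246.6] z [87.7 89.1 90.2]
60 31 90.4
-50 31 90.0
60 -31 90.2
-50 -31 90.3
pan top 321 [450.6  23.5] 1.4
tray 193 rimcentre [ 528.9 -296.5] size [ 68.5 136.5] heading -0.078 deg -4.5 origin [ 526.4 -296.3] z [36.5 40.5 43.9]
lean 28.6 fingers point azimuth 173.7 z [-0.475  0.052 -0.878] jaw axis [ 0.11   0.994 -0.001] pos [600.  238.8 205.7] q [ 0.21  0.69  0.65  0.2   2.27 -1.16] t 44.2
rel [-0.038  -0.5382 -0.0024] turn 0 | pos [600.  238.8 205.7] rot [-3.141 -0.498  3.031] q [ 0.21  0.69  0.65  0.2   2.27 -1.16] t 44.2
```

Nested flat. Now tray d (TCP 24 mm lower).

Emit:
play_rows(targets="-0.003 -0.04 0 0;-0.006 -0.08 0 0;-0.009 -0.12 0 0;-0.012 -0.16 0 0;-0.015 -0.2 0 0;-0.018 -0.24 0 0;-0.021 -0.28 0 0;-0.024 -0.32 0 0;-0.026 -0.36 0 0;-0.028 -0.4 0 0")

```text
time_s: 45.02
eef_pos: [578.3, -162.5, 190.1]
ee_rot: [3.141, -0.504, 3.032]
wrist_force: [0.3, 0.1, 0.2]
finger_gap: 0.999
```

```bash
python3 - <<'E'
from h import *
lean(); rel([575,-300,180]); rel([537,-297.5,65]); rel([520.8,-296.3,26])
E
```

```text
lean 28.9 fingers point azimuth 173.6 z [-0.48   0.053 -0.876] jaw axis [0.109 0.994 0.001] pos [ 578.3 -162.5  190.1] q [-0.31  0.61  0.81 -0.12  2.22 -1.82] t 45.0
rel [-0.0151 -0.1371  0.0031] turn 0 | pos [ 578.3 -162.5  190.1] rot [ 3.141 -0.504  3.032] q [-0.31  0.61  0.81 -0.12  2.22 -1.82] t 45.0
rel [-0.0374 -0.1388  0.1222] turn 0 | pos [ 578.3 -162.5  190.1] rot [ 3.141 -0.504  3.032] q [-0.31  0.61  0.81 -0.12  2.22 -1.82] t 45.0
rel [-0.042  -0.1394  0.1641] turn 0 | pos [ 578.3 -162.5  190.1] rot [ 3.141 -0.504  3.032] q [-0.31  0.61  0.81 -0.12  2.22 -1.82] t 45.0
```

Emit:
play_rows(targets="-0.004 -0.04 0 0;-0.01 -0.08 0 -0.01;-0.015 -0.12 0.003 -0.022;-0.016 -0.137 0.003 -0.022;-0.022 -0.138 0.04 -0.022;-0.03 -0.138 0.08 -0.022;-0.037 -0.139 0.11 -0.022;-0.037 -0.139 0.122 -0.022;-0.037 -0.139 0.122 -0.022;-0.037 -0.139 0.122 -0.022")

```text
time_s: 45.85
eef_pos: [534.8, -296.4, 63.2]
ee_rot: [3.126, -0.51, 3.059]
wrist_force: [0.3, -0.4, 0.6]
finger_gap: 1.0
```

```bash
python3 - <<'E'
from h import *
lean(); rel([521.3,-296.3,26]); rel([525,-296.6,36]); d=get('wrist'); tray([526,-296],40,d=d)
E
```

```text
lean 29.2 fingers point azimuth 173.4 z [-0.485  0.056 -0.873] jaw axis [0.09  0.996 0.014] pos [ 534.8 -296.4   63.2] q [-0.49  0.67  0.97 -0.2   1.97 -2.01] t 45.9
rel [-0.0064 -0.0017  0.0391] turn 0 | pos [ 534.8 -296.4   63.2] rot [ 3.126 -0.51   3.059] q [-0.49  0.67  0.97 -0.2   1.97 -2.01] t 45.9
rel [-0.0048 -0.0015  0.0285] turn 0 | pos [ 534.8 -296.4   63.2] rot [ 3.126 -0.51   3.059] q [-0.49  0.67  0.97 -0.2   1.97 -2.01] t 45.9
tray 3984 rimcentre [ 528.8 -297.1] size [ 67.  136.8] heading -0.082 deg -4.7 origin [ 526.3 -296.9] z [38.6 41.2 42.2]
```

Emit:
play_rows(targets="-0.003 -0.001 0.015 0;-0.005 -0.0015 0.0285 0;-0.0062 -0.0017 0.036 0;-0.0064 -0.0017 0.038 0;-0.0064 -0.0017 0.038 0")

```text
time_s: 46.32
eef_pos: [523.6, -297.0, 29.2]
ee_rot: [3.128, -0.505, 3.058]
wrist_force: [-0.1, 0.1, 0.1]
finger_gap: 1.0
```

Emit:
play_rows(targets="0 0 0 0;0 0 0 0;0 0 0 0;0 0 0 0;0 0 0 0;0 0 0 0;0 0 0 0", jaw=0.5)

```text
time_s: 46.9
eef_pos: [523.9, -297.2, 29.6]
ee_rot: [3.129, -0.504, 3.058]
wrist_force: [1.4, 0.1, 1.7]
finger_gap: 0.698
```

```bash
python3 - <<'E'
from h import *
s=sense(); lean(); print(s['finger_gap'],s['wrist_force']); setgrip([526.4,-296.8],-.081,0,s['eef_pos'],s['ee_rot']); rel(s['eef_pos']+[0,0,20]); rel(s['eef_pos']+[0,0,120])
E
```

```text
lean 28.9 fingers point azimuth 173.7 z [-0.48   0.053 -0.875] jaw axis [0.089 0.996 0.011] pos [ 523.9 -297.2   29.6] q [-0.5   0.67  1.04 -0.2   1.9  -2.01] t 46.9
0.6983413329119837 [1.4076983  0.07135497 1.71029679]
rel [ 0.0097  0.0002 -0.0175] turn 0 | pos [ 523.9 -297.2   29.6] rot [ 3.129 -0.504  3.058] q [-0.5   0.67  1.04 -0.2   1.9  -2.01] t 46.9
rel [ 0.058   0.0014 -0.105 ] turn 0 | pos [ 523.9 -297.2   29.6] rot [ 3.129 -0.504  3.058] q [-0.5   0.67  1.04 -0.2   1.9  -2.01] t 46.9
```

Emit:
play_rows(targets="0.005 0 -0.009 0;0.0097 0 -0.0175 0;0.02 0.0005 -0.036 0;0.032 0.001 -0.058 0;0.045 0.001 -0.082 0;0.058 0.0015 -0.105 0;0.058 0.0015 -0.105 0")

```text
time_s: 47.48
eef_pos: [525.9, -298.3, 156.8]
ee_rot: [3.135, -0.494, 3.055]
wrist_force: [-0.1, -0.5, -1.2]
finger_gap: 0.7
```

```bash
python3 - <<'E'
from h import *
traynow(); c=pan('scene'); print(sense()['wrist_force']); plan([0],[[c[0]-25,c[1],125]])
d=get('wrist'); tray([527,-297],165,d=d)
E
```

```text
tray origin [ 528.7 -298.1  127.3] mouth [ 454.9 -292.   129. ] heading -0.081 dip 0.6 roll -0.3
pan scene 400 [450.6  19.6] 1.4
[-0.03541387  0.13926957 -2.99866092]
0 dip 0.0 TCP [497.  13. 153.]
0.048 0.307 0.030 0.000
tray 4781 rimcentre [ 528.6 -297.5] size [ 89.  132.7] heading -0.076 deg -4.4 origin [ 526.1 -297.3] z [162.6 165.3 166.8]
```

Emit:
play_rows(targets="0.002 0.01 0 0;0.005 0.04 0.003 0;0.009 0.075 0.006 0;0.014 0.11 0.01 0;0.019 0.145 0.014 0;0.025 0.18 0.018 0;0.031 0.215 0.021 0;0.037 0.25 0.024 0;0.044 0.28 0.028 0;0.048 0.3 0.03 0")

```text
time_s: 48.42
eef_pos: [492.8, 10.2, 148.2]
ee_rot: [3.129, -0.506, 3.061]
wrist_force: [-0.3, -0.4, -2.6]
finger_gap: 0.696
```

Emit:
play_rows(targets="-0.002 0.003 0.001 0.12;-0.003 -0.003 0.004 0.24;-0.002 -0.01 0.007 0.36;-0.001 -0.016 0.009 0.48;0.001 -0.022 0.012 0.6;0.003 -0.028 0.013 0.72;0.006 -0.034 0.013 0.84;0.009 -0.039 0.013 0.96;0.013 -0.046 0.013 1.08;0.013 -0.052 0.013 1.2")

```text
time_s: 49.25
eef_pos: [468.8, -39.4, 140.7]
ee_rot: [-2.663, -0.187, 1.807]
wrist_force: [0.2, -0.8, -2.8]
finger_gap: 0.697
```

```bash
python3 - <<'E'
from h import *
traynow(); lean(); pour([450.5,21.5],42,100,2.,np.arange(1,11)*.12)
E
```

```text
tray origin [460.8 -53.7 115.9] mouth [428.8  10.9  99.1] heading -1.095 dip 14.8 roll -27.6
lean 29.3 fingers point azimuth 173.8 z [-0.486  0.053 -0.872] jaw axis [ 0.843  0.291 -0.452] pos [468.8 -39.4 140.7] q [-0.18  0.33  1.3  -0.04  2.02 -0.47] t 49.2
0.12 dip 18.0 TCP [501. -69. 144.]
0.24 dip 21.0 TCP [492. -71. 145.]
0.36 dip 24.0 TCP [483. -72. 146.]
0.48 dip 27.0 TCP [474. -72. 147.]
0.6 dip 30.0 TCP [464. -71. 148.]
0.72 dip 34.0 TCP [455. -69. 149.]
0.84 dip 37.0 TCP [446. -65. 149.]
0.96 dip 40.0 TCP [438. -60. 150.]
1.08 dip 44.0 TCP [429. -55. 150.]
1.2 dip 47.0 TCP [421. -47. 150.]
-0.035 0.017 -0.020 0.120;-0.035 0.008 -0.017 0.240;-0.034 -0.000 -0.013 0.360;-0.031 -0.008 -0.010 0.480;-0.028 -0.016 -0.006 0.600;-0.023 -0.023 -0.002 0.720;-0.018 -0.030 0.002 0.840;-0.011 -0.037 0.006 0.960;-0.004 -0.042 0.010 1.080;0.005 -0.047 0.014 1.200
```

Emit:
play_rows(targets="-0.018 0.009 -0.01 0.08;-0.035 0.01 -0.017 0.2;-0.034 0 -0.013 0.34;-0.031 -0.008 -0.01 0.48;-0.028 -0.016 -0.006 0.6;-0.023 -0.023 -0.002 0.72;-0.018 -0.03 0.002 0.84;-0.011 -0.037 0.006 0.96;-0.004 -0.042 0.01 1.08;0.005 -0.047 0.014 1.2")

```text
time_s: 50.08
eef_pos: [419.2, -46.7, 148.7]
ee_rot: [-2.771, 0.367, 0.715]
wrist_force: [-0.0, 0.3, -1.5]
finger_gap: 0.699
```

```bash
python3 - <<'E'
from h import *
traynow(); pour([450.5,21.5],38,79,1.,[.12,.24,.36,.48,.6,.7])
E
```

```text
tray origin [395.6 -55.6 132.9] mouth [425.4 -13.   80.3] heading -2.155 dip 47.0 roll -20.5
0.12 dip 50.0 TCP [416. -36. 149.]
0.24 dip 53.0 TCP [410. -26. 150.]
0.36 dip 55.0 TCP [405. -16. 150.]
0.48 dip 57.0 TCP [401.  -4. 150.]
0.6 dip 58.0 TCP [398.   9. 150.]
0.7 dip 58.0 TCP [398.  20. 149.]
0.004 -0.010 0.001 0.120;0.006 -0.021 0.004 0.240;0.008 -0.032 0.007 0.360;0.013 -0.044 0.010 0.480;0.019 -0.055 0.012 0.600;0.026 -0.064 0.014 0.700
```

Emit:
play_rows(targets="0.004 -0.01 0.001 0.12;0.006 -0.021 0.004 0.24;0.008 -0.032 0.007 0.36;0.013 -0.044 0.01 0.48;0.019 -0.055 0.012 0.6;0.026 -0.064 0.014 0.7;0.026 -0.064 0.014 0.7;0.026 -0.064 0.014 0.7;0.026 -0.064 0.014 0.7")

```text
time_s: 50.83
eef_pos: [397.1, 20.3, 148.0]
ee_rot: [-3.11, 0.516, -0.043]
wrist_force: [-0.3, 0.3, -1.4]
finger_gap: 0.698
```

```bash
python3 - <<'E'
from h import *
traynow(); print(sense()['wrist_force']); d=get('wrist'); save(d,'wr7.png')
s=sense(); rel(s['eef_pos']+[0,0,70])
w=cloud(d).reshape(-1,3); m=(np.hypot(w[:,0]-450.5,w[:,1]-21.5)<70)&(w[:,0]>440); print(np.nanpercentile(w[m][:,2],[50,95,99.5]))
E
```

```text
tray origin [370.6  22.  134.6] mouth [411.5  21.9  72.8] heading -3.139 dip 58.4 roll -2.3
[-0.28078862  0.34405142 -1.37896698]
rel [-0.0345 -0.0019 -0.0609] turn 0 | pos [397.3  20.2 148.2] rot [-3.11   0.516 -0.045] q [-0.1   0.17  1.48  0.01  2.    1.53] t 50.9
[236.01602408 251.67196333 253.35500672]
```

View pics/wr7.png

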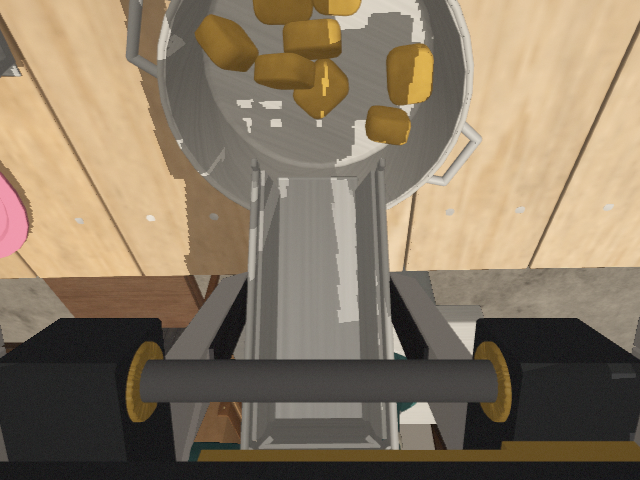

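Emit:
play_rows(targets="-0.014 -0.001 -0.025 0;-0.028 -0.002 -0.05 0;-0.034 -0.002 -0.061 -0.1;-0.034 -0.002 -0.061 -0.22;-0.034 -0.002 -0.061 -0.34;-0.034 -0.002 -0.061 -0.46;-0.034 -0.002 -0.061 -0.58;-0.034 -0.002 -0.061 -0.7;-0.034 -0.002 -0.061 -0.82;-0.034 -0.002 -0.061 -0.94")

```text
time_s: 51.72
eef_pos: [397.9, 19.6, 217.8]
ee_rot: [-2.695, 0.269, 0.955]
wrist_force: [0.4, 0.9, -2.2]
finger_gap: 0.7
```

Emit:
play_rows(targets="0 0 0 -0.12;0 0 0 -0.24;0 0 0 -0.36;0 0 0 -0.48;0 0 0 -0.6;0 0 0 -0.72;0 0 0 -0.84;0 0 0 -0.96;0 0 0 -1.08;0 0 0 -1.2")

```text
time_s: 52.55
eef_pos: [397.9, 19.0, 217.6]
ee_rot: [-2.713, -0.299, 2.034]
wrist_force: [0.0, -0.3, -2.1]
finger_gap: 0.701
```

Emit:
play_rows(targets="0 0 0 -0.12;0 0 0 -0.24;0 0 0 -0.36;0 0 0 -0.48;0 0 0 -0.6;0 0 0 -0.72;0 0 0 -0.84;0 0 0 -0.94")

```text
time_s: 53.22
eef_pos: [397.9, 18.4, 217.4]
ee_rot: [3.134, -0.518, 3.047]
wrist_force: [0.3, 0.3, -1.2]
finger_gap: 0.699
```

```bash
python3 - <<'E'
from h import *
traynow(); lean(); place([533.6,246.3],140,-.103)
E
```

```text
tray origin [399.9  18.7 187.7] mouth [326.3  25.3 191.3] heading -0.09 dip -0.8 roll -0.2
lean 29.7 fingers point azimuth 173.7 z [-0.492  0.055 -0.869] jaw axis [0.098 0.995 0.007] pos [397.9  18.4 217.4] q [-0.1   0.14  1.38  0.01  2.14 -1.57] t 53.2
place -0.1206 0.2395 -0.0119 0.013
```

Emit:
play_rows(targets="-0.02 0.03 0 0;-0.04 0.06 0 0;-0.055 0.09 0 0;-0.07 0.12 0 0;-0.09 0.15 0 0;-0.1 0.18 0 0;-0.11 0.21 -0.006 0;-0.12 0.239 -0.012 0.01;-0.12 0.239 -0.012 0.01;-0.12 0.239 -0.012 0.01")

```text
time_s: 54.05
eef_pos: [531.3, 246.1, 168.4]
ee_rot: [3.14, -0.52, 3.037]
wrist_force: [0.2, -0.9, -2.2]
finger_gap: 0.699
```

```bash
python3 - <<'E'
from h import *
traynow(); place([533.4,246.3],88,-.103)
E
```

```text
tray origin [533.3 246.2 138.8] mouth [459.7 253.4 142.4] heading -0.096 dip -0.9 roll -0.6
place -0.0253 0.0001 0.0440 0.007
```

Emit:
play_rows(targets="-0.01 0 0.02 0.004;-0.02 0 0.035 0.005;-0.0245 0 0.0425 0.005;-0.0245 0 0.0425 0.005;-0.0245 0 0.0425 0.005")

```text
time_s: 54.47
eef_pos: [531.1, 245.0, 119.6]
ee_rot: [-3.139, -0.521, 3.03]
wrist_force: [0.7, 0.2, -1.8]
finger_gap: 0.699
```

```bash
python3 - <<'E'
from h import *
traynow(); print(sense()['wrist_force']); place([533.6,246.3],77,-.103); place([533.6,246.3],72,-.103)
E
```

```text
tray origin [533.1 245.1  89.9] mouth [459.5 252.6  93.7] heading -0.102 dip -1.0 roll -0.7
[ 0.68845532  0.15247935 -1.79328122]
place -0.0068 0.0013 0.0110 0.001
place -0.0093 0.0013 0.0153 0.001
```

Emit:
play_rows(targets="-0.003 0.0013 0.004 0;-0.0068 0.0013 0.011 0;-0.0068 0.0013 0.011 0;-0.0085 0.0013 0.0135 0;-0.0095 0.0013 0.0155 0;-0.0095 0.0013 0.0155 0")

```text
time_s: 54.97
eef_pos: [531.9, 246.4, 102.1]
ee_rot: [-3.14, -0.521, 3.031]
wrist_force: [-0.1, 0.2, 1.1]
finger_gap: 0.703
```

```bash
python3 - <<'E'
from h import *
traynow(); print(sense()['wrist_force']); place([533.6,246.3],72,-.103)
E
```

```text
tray origin [533.9 246.5  72.4] mouth [460.3 254.   76.1] heading -0.101 dip -0.9 roll -0.7
[-0.11628208  0.19470954  1.12310253]
place 0.0000 -0.0002 0.0005 0.002
```

Emit:
play_rows(targets="0 0 0.0005 0;0 0 0 0;0 0 0 0;0 0 0 0;0 0 0 0", jaw=1)

```text
time_s: 55.38
eef_pos: [531.9, 246.4, 102.1]
ee_rot: [-3.14, -0.521, 3.031]
wrist_force: [-0.9, -0.7, 0.5]
finger_gap: 0.989
```

Emit:
play_rows(targets="0 0 -0.03 0;0 0 -0.07 0;0 0 -0.11 0;0 0 -0.14 0;0 0 -0.14 0;0 0 -0.14 0")

```text
time_s: 55.88
eef_pos: [602.6, 238.8, 224.9]
ee_rot: [3.141, -0.516, 3.031]
wrist_force: [-0.8, 0.9, 0.6]
finger_gap: 0.997
```

```bash
python3 - <<'E'
from h import *
d=get('wrist'); o,h,_=tray([533,245],112,d=d); w=cloud(d).reshape(-1,3)
for x,y in((60,31),(-50,31),(60,-31),(-50,-31)):
    c=np.array([533.6+x*np.cos(.1)+y*np.sin(.1),246-x*np.sin(.1)+y*np.cos(.1)]); m=np.hypot(*(w[:,:2]-c).T)<8; print(x,y,np.percentile(w[m][:,2],95).round(1))
for n in('top','scene'):
    D=get(n); pan(d=D); q=cloud(D).reshape(-1,3); m=(np.hypot(q[:,0]-650,q[:,1]-20)<60)&(q[:,2]>30)&(q[:,2]<60); p=q[m]; print(n,'knob',m.sum(),p.mean(0).round(1) if m.sum() else '')
lean()
E
```

```text
tray 1880 rimcentre [537.1 246.4] size [ 66.9 135.6] heading -0.104 deg -5.9 origin [534.6 246.6] z [111.8 113.1 114.2]
60 31 114.2
-50 31 113.6
60 -31 114.2
-50 -31 113.6
pan scene 311 [450.7  23.4] 1.4
top knob 74 [651.5  22.   44.8]
pan scene 387 [450.5  19.6] 1.3
scene knob 78 [649.2  16.2  40.5]
lean 30.1 fingers point azimuth 174.0 z [-0.498  0.053 -0.865] jaw axis [ 0.109  0.994 -0.002] pos [600.3 239.  221.5] q [ 0.21  0.72  0.59  0.21  2.33 -1.15] t 56.0
```

```bash
python3 - <<'E'
from h import *
rel([640,60,220]); rel([665,20,90])
E
```

```text
rel [-0.0521 -0.1735 -0.0279] turn 0 | pos [600.3 239.  221.5] rot [-3.139 -0.525  3.03 ] q [ 0.21  0.72  0.59  0.21  2.33 -1.15] t 56.0
rel [-0.1426 -0.2102  0.07  ] turn 0 | pos [600.3 239.  221.5] rot [-3.139 -0.525  3.03 ] q [ 0.21  0.72  0.59  0.21  2.33 -1.15] t 56.0
```

Emit:
play_rows(targets="-0.01 -0.04 -0.01 0;-0.02 -0.08 -0.02 0;-0.04 -0.12 -0.025 0;-0.052 -0.15 -0.028 0;-0.06 -0.18 -0.02 0;-0.08 -0.2 0 0;-0.1 -0.21 0.02 0;-0.12 -0.21 0.04 0;-0.14 -0.21 0.07 0;-0.14 -0.21 0.07 0", jaw=0.7)

```text
time_s: 56.87
eef_pos: [658.2, 20.5, 80.9]
ee_rot: [-3.138, -0.543, 3.029]
wrist_force: [-1.1, -0.1, -2.1]
finger_gap: 0.7
```

```bash
python3 - <<'E'
from h import *
lean(); d=get('wrist'); q=cloud(d).reshape(-1,3); m=(np.hypot(q[:,0]-650,q[:,1]-20)<40)&(q[:,2]>39)&(q[:,2]<52); p=q[m][:,:2]; print(m.sum(),cv2.minEnclosingCircle(p.astype(np.float32)),p.mean(0),np.percentile(q[m][:,2],[50,95])); save(d,'wr8.png')
m=(np.hypot(q[:,0]-650,q[:,1]-20)<80)&(np.hypot(q[:,0]-650,q[:,1]-20)>40); print('disc z',np.nanpercentile(q[m][:,2],[5,50,95]))
k=p.mean(0); rel([k[0]-4.5,k[1],22])
E
```

```text
lean 31.1 fingers point azimuth 174.0 z [-0.514  0.054 -0.856] jaw axis [ 0.11   0.994 -0.003] pos [658.2  20.5  80.9] q [-0.07  0.83  0.69  0.02  2.17 -1.52] t 56.9
1448 ((652.6637573242188, 21.176246643066406), 12.941014289855957) [653.42632245  21.13152897] [44.69570979 46.08421417]
disc z [  7.86704764 192.93737949 206.24099623]
rel [-0.0237 -0.0006  0.059 ] turn 0 | pos [658.9  20.8  84.8] rot [-3.138 -0.54   3.03 ] q [-0.07  0.83  0.68  0.02  2.17 -1.52] t 56.9
```

Emit:
play_rows(targets="-0.012 -0.0003 0.03 0;-0.02 -0.0005 0.05 0;-0.0235 -0.0006 0.059 0;-0.0235 -0.0006 0.059 0;-0.0235 -0.0006 0.059 0")

```text
time_s: 57.33
eef_pos: [648.9, 21.5, 23.9]
ee_rot: [-3.138, -0.539, 3.031]
wrist_force: [-0.2, -0.4, 0.2]
finger_gap: 0.699
```

```bash
python3 - <<'E'
from h import *
lean(); rel([648.5,21.2,22]); print(sense()['wrist_force'])
E
```

```text
lean 30.9 fingers point azimuth 174.0 z [-0.51   0.053 -0.858] jaw axis [ 0.109  0.994 -0.003] pos [648.9  21.5  23.9] q [-0.07  0.83  0.79  0.02  2.05 -1.52] t 57.3
rel [-0.0006 -0.0003  0.0018] turn 0 | pos [648.9  21.5  23.9] rot [-3.138 -0.539  3.031] q [-0.07  0.83  0.79  0.02  2.05 -1.52] t 57.3
[-0.18412376 -0.3702797   0.22620586]
```

Emit:
play_rows(targets="0 0 0.001 0;0 0 0.001 0;0 0 0.001 0;0 0 0.001 0;0 0 0.001 0;0 0 0.001 0;0 0 0.001 0;0 0 0.001 0;0 0 0.001 0;0 0 0.001 0", jaw=0)

```text
time_s: 58.17
eef_pos: [648.4, 21.4, 23.2]
ee_rot: [-3.138, -0.539, 3.031]
wrist_force: [0.3, -0.6, 0.9]
finger_gap: 0.268
```

```bash
python3 - <<'E'
from h import *
s=sense(); lean(); print(s['finger_gap'],s['wrist_force'])
# lid in tool frame: centre at knob
np.savez('lid.npz',p=RR(s['ee_rot']).T@(np.array([652.7,21.2,0])-s['eef_pos']),A=RR(s['ee_rot']).T)
rel(s['eef_pos']+[0,0,40]); rel(s['eef_pos']+[0,0,110])
E
```

```text
lean 30.9 fingers point azimuth 174.1 z [-0.51   0.053 -0.858] jaw axis [ 0.109  0.994 -0.003] pos [648.4  21.4  23.2] q [-0.07  0.83  0.8   0.02  2.05 -1.52] t 58.2
0.26846077815940317 [ 0.3320256  -0.63299216  0.93112057]
rel [ 0.0205 -0.0001 -0.0343] turn 0 | pos [648.4  21.4  23.2] rot [-3.138 -0.539  3.031] q [-0.07  0.83  0.8   0.02  2.05 -1.52] t 58.2
rel [ 0.0564 -0.0004 -0.0944] turn 0 | pos [648.4  21.4  23.2] rot [-3.138 -0.539  3.031] q [-0.07  0.83  0.8   0.02  2.05 -1.52] t 58.2
```

Emit:
play_rows(targets="0.0103 0 -0.017 0;0.0205 0 -0.034 0;0.035 0 -0.06 0;0.05 0 -0.084 0;0.0564 -0.0004 -0.0944 0;0.0564 -0.0004 -0.0944 0")

```text
time_s: 58.67
eef_pos: [650.0, 21.3, 136.9]
ee_rot: [-3.138, -0.531, 3.031]
wrist_force: [-0.3, -0.3, -0.3]
finger_gap: 0.272
```

```bash
cat >> h.py <<'E'
def lid(C,z):
    g=np.load('lid.npz'); s=sense(); R=RR(s['ee_rot']); o=R@g['p']+s['eef_pos']; H=R@g['A']; n=H[:,2]
    print('lid at',np.round(o,1),'tilt deg',np.round(np.degrees(n[:2]),1),'f',np.round(s['wrist_force'],1),'move',np.round(R.T@(np.array([C[0],C[1],z])-o)/1000,4))
E
python3 - <<'E'
from h import *
lid([450.6,22.5],120); w=get('top'); pan(d=w)
q=cloud(w).reshape(-1,3)
E
```

```text
lid at [654.5  21.  113.8] tilt deg [-0.5  0. ] f [-0.3 -0.3 -0.3] move [ 0.178  -0.0208  0.0974]
pan scene 78 [450.9  23.2] 1.4
```

Emit:
play_rows(targets="0.02 -0.002 0.009 0;0.05 -0.005 0.025 0;0.08 -0.009 0.042 0;0.11 -0.013 0.058 0;0.14 -0.016 0.075 0;0.165 -0.019 0.089 0;0.178 -0.021 0.0974 0;0.178 -0.021 0.0974 0;0.178 -0.021 0.0974 0")

```text
time_s: 59.47
eef_pos: [444.3, 22.7, 139.4]
ee_rot: [-3.138, -0.537, 3.031]
wrist_force: [0.1, 0.2, -2.4]
finger_gap: 0.273
```

```bash
python3 - <<'E'
from h import *
lid([450.8,22.8],75)
d=get('wrist'); save(d,'wr9.png'); q=cloud(d).reshape(-1,3); r=np.hypot(q[:,0]-450.6,q[:,1]-22.5)
m=(r<110)&(q[:,2]>105)&(q[:,2]<145)&(q[:,0]<455); p=q[m]
m2=(np.hypot(p[:,0]-450.6,p[:,1]-22.5)>76)&(np.hypot(p[:,0]-450.6,p[:,1]-22.5)<95); e=p[m2]
A=np.c_[e[:,:2]-[450,22],np.ones(len(e))]; print('lid ring plane',len(e),np.linalg.lstsq(A,e[:,2],rcond=None)[0].round(3))
pan(d=d)
E
```

```text
lid at [448.6  22.5 116.2] tilt deg [-0.1 -0. ] f [ 0.1  0.2 -2.4] move [-0.0229  0.0007  0.0343]
lid ring plane 7469 [3.00000e-03 0.00000e+00 1.27953e+02]
pan scene 0 [437.  -6.] nan
  return _methods._mean(a, axis=axis, dtype=dtype,
  ret = ret.dtype.type(ret / rcount)
```

View pics/wr9.png

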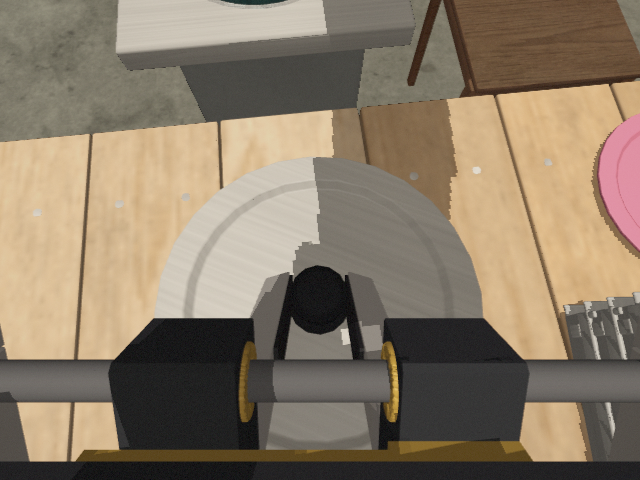

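Emit:
play_rows(targets="-0.01 0 0.015 0;-0.018 0.0005 0.027 0;-0.0229 0.0007 0.0343 0;-0.0229 0.0007 0.0343 0;-0.0229 0.0007 0.0343 0")

```text
time_s: 59.93
eef_pos: [447.6, 22.9, 97.6]
ee_rot: [-3.138, -0.538, 3.031]
wrist_force: [-0.8, 0.1, -1.9]
finger_gap: 0.271
```

```bash
python3 - <<'E'
from h import *
lid([450.8,22.8],66); lid([450.8,22.8],57)
E
```

```text
lid at [451.9  22.7  74.4] tilt deg [-0. -0.] f [-0.8  0.1 -1.9] move [-0.0034 -0.      0.0078]
lid at [451.9  22.7  74.4] tilt deg [-0. -0.] f [-0.8  0.1 -1.9] move [-0.008   0.      0.0155]
```

Emit:
play_rows(targets="-0.0034 0 0.0078 0;-0.0034 0 0.0078 0;-0.006 0 0.012 0;-0.008 0 0.0155 0;-0.0082 0 0.0165 0;-0.0082 0 0.0165 0")

```text
time_s: 60.43
eef_pos: [446.9, 23.0, 80.1]
ee_rot: [-3.138, -0.536, 3.031]
wrist_force: [1.1, -0.5, 3.5]
finger_gap: 0.27
```

```bash
python3 - <<'E'
from h import *
lid([450.8,22.8],57); pan('top')
E
```

```text
lid at [451.2  22.8  56.9] tilt deg [-0.1 -0. ] f [ 1.1 -0.5  3.5] move [ 0.0004 -0.      0.0001]
pan top 113 [423.4  30.5] 9.5
```

Lid seated at 57 mm. Release, retreat, verify.

Emit:
play_rows(targets="0 0 0 0;0 0 0 0;0 0 0 0;0 0 0 0;0 0 0 0;0 0 0 0", jaw=0.7)

```text
time_s: 60.98
eef_pos: [446.7, 23.0, 79.9]
ee_rot: [-3.138, -0.537, 3.031]
wrist_force: [-0.2, 0.3, -0.2]
finger_gap: 0.663
```

Emit:
play_rows(targets="0 0 -0.03 0;0 0 -0.07 0;0 0 -0.11 0;0 0 -0.15 0;0.02 -0.03 -0.19 0;0.04 -0.06 -0.22 0;0.06 -0.1 -0.25 0;0.08 -0.14 -0.25 0;0.1 -0.18 -0.25 0;0.1 -0.22 -0.25 0")

```text
time_s: 61.82
eef_pos: [470.8, -173.8, 345.5]
ee_rot: [-3.137, -0.533, 3.031]
wrist_force: [0.3, -0.4, 0.5]
finger_gap: 0.703
```

Emit:
play_rows(targets="0.03 -0.03 0 0;0.06 -0.06 0 0;0.09 -0.09 0 0;0.09 -0.09 0 0;0.09 -0.09 0 0")

```text
time_s: 62.23
eef_pos: [382.7, -255.8, 393.2]
ee_rot: [-3.135, -0.529, 3.026]
wrist_force: [-0.4, 0.8, 0.5]
finger_gap: 0.7
```

```bash
python3 - <<'E'
from h import *
t=get('top'); s=get('scene')
for n,d in(('top',t),('scene',s)):
    q=cloud(d).reshape(-1,3); r=np.hypot(q[:,0]-451,q[:,1]-22.5); m=(r<86)&(r>76)&(q[:,2]>50)&(q[:,2]<90); e=q[m]
    print(n,'lid ring',m.sum(),np.linalg.lstsq(np.c_[e[:,:2]-[451,22.5],np.ones(len(e))],e[:,2],rcond=None)[0].round(3), 'knob z',np.percentile(q[(r<10)][:,2],90).round(1))
    tray([534,246],112,d=d)
    for b,c,z in(('glass',(737,-193),71),('block',(717,230),21)):
        m=(np.hypot(q[:,0]-c[0],q[:,1]-c[1])<45)&(q[:,2]>15); print(b,m.sum(),q[m][:,:2].mean(0).round(1))
a=cv2.resize(t['frame'][120:340,200:470,::-1],(400,326)); b=cv2.resize(s['frame'][150:400,190:500,::-1],(400,326)); cv2.imwrite('pics/fin.png',np.hstack([a,b])); lean()
E
```

```text
top lid ring 642 [2.0000e-03 5.0000e-03 6.9901e+01] knob z 106.9
tray 206 rimcentre [536.4 247. ] size [ 67.8 136.9] heading -0.108 deg -6.2 origin [533.9 247.2] z [108.7 113.1 116.1]
glass 710 [ 737.7 -192.3]
block 485 [718.3 231.7]
scene lid ring 782 [3.300e-02 2.600e-02 6.605e+01] knob z 103.0
tray 245 rimcentre [536.8 243.5] size [ 71.2 138. ] heading -0.099 deg -5.7 origin [534.4 243.8] z [107.9 111.1 114.3]
glass 945 [ 733.4 -196.3]
block 276 [716.3 225.9]
lean 30.5 fingers point azimuth 174.1 z [-0.505  0.052 -0.861] jaw axis [ 0.107  0.994 -0.003] pos [ 384.3 -254.4  391.1] q [-0.54  0.28  0.88 -0.34  2.45 -2.22] t 62.3
```

View pics/fin.png

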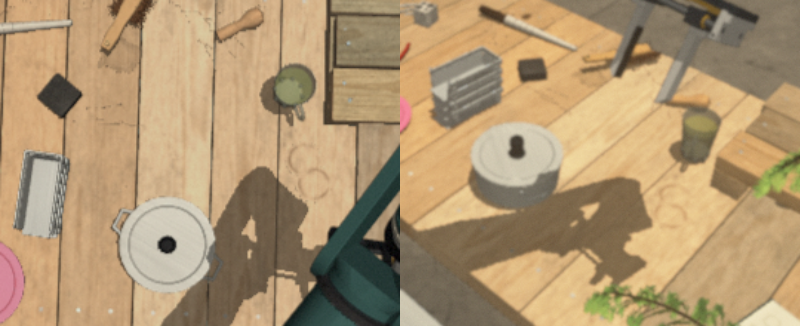

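```bash
python3 -c "
from h import *
print(ctrl.close_job())"
```

```text
the job is handed in; nothing more can be done
None
```

The job is done and handed in at about 62 s of the 210 s allowed. tray_a was not in this start, so tray_b was the top tray.

- **Lid off:** I laid the lid flat on the bench behind the pan.
- **tray_e turned:** I lifted tray_e and turned it about 19° where it stood, so that it faced the same way as the stack. This was not part of your instructions.
- **Tipping:** The moves only allow turning about the tool's own axis. I got the tool leaning about 27° by pushing it against the arm's inner reach limit. I then tipped each tray with a half turn, which brings its mouth down about 55°.
- **Emptying:** Trays b, c and d were each lifted alone, tipped over the pan and nested squarely into the pile on tray_e. The lid then went back on the pan.
- **Pan knocked:** The pan had moved about 3 cm between my first measurement and the first pour. I re-measured it before each pour; for the lid I took a top-view fix from before the carry, and later attempts with the lid in the way failed or misread.

**Last checks:**
- The wrist view showed all 8 lumps in the pan, and I saw none outside it.
- The four corners of the top empty tray's rim were level within 1 mm, at about 112 mm.
- From the top camera the lid ring was flat (slope 0.005 or less), and the lid origin was 57 mm up when I let go.
- The glass and the rubber block read within about 2 mm of where they started, in the top view.

**Disagreements:** The scene camera gave a lid slope of about 0.03. I took that as noise because the ring there includes the pan's wall. The scene camera also placed most things 3–6 mm off from the top view, to the right.

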